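# Turn the drained rinse trays over beneath the shelf; hang and prime the soap pump

## Robot

A 6-joint arm with a two-finger parallel gripper is mounted at the origin on the work surface. World frame = base frame: x ahead of the robot, y to its left, z up, the work surface at z = 0. Lengths are in m, angles in rad, forces in N, time in s.
With the tool pointing down it reaches from about 0.2 to 0.875 m from the base axis. Payload 3.4 kg.
Tool frame: the origin (TCP) lies between the finger pads; the fingertips stand 22 mm ahead of it and the grasp point (between the pads) lies 3 mm ahead of it (robot.tip_extent is the distance from the TCP to the fingertips, in m); z points along the fingers, y is the line along which they close (so a half turn about z gives the same grasp; the last joint's range is limited). The gripper opens to 94 mm and grips with 3 to 60 N. Pads are 16 mm wide; open, the fingers measure 119 mm over their backs; the gripper's body (75 mm by 177 mm) begins 78 mm behind the grasp point.
Start: joints at [1.178, 0.276, 1.505, -0, 1.361, -0.121], TCP at [0.154, 0.554, 0.227] pointing down, gripper open.
Joint ranges: [-2.89, 2.89], [-0.75, 2.08], [0.22, 2.7], [-1.18, 4.32], [0.11, 2.71], [-2.7, 2.7]. Speed limits (rad/s): [2.57, 2.57, 3.14, 3.14, 3.14, 3.14].

## Interface

Orientations are given as a 3x3 rotation matrix whose columns are the frame's x, y, z axes.
In Python, from workcell import robot gives the robot as it stands.
- The arm moves only by the shell command python3 -m handwheel 'ROWS' [OPENING]. ROWS is JSON, a list of rows, each a list of 2 entries, a list of its own where there are three numbers: the shift along the tool's x, y, z in cm, then the turn, a rotation vector about the tool's x, y, z in degrees. A call has exactly 5 rows; each row shifts and turns the commanded pose from where the row before left it, along the tool's axes as they then stand; what a row does not reach is not made up. A row lasts 1/8 s, in which the tool goes at most 62.5 mm and 10.7 degrees, less where a joint would pass 70% of its speed; a pose out of reach is approached as far as the arm can. A call with a gripper value outside its range is refused whole. OPENING is the finger opening in cm, from 0 to 9.4, set as the call begins (- or left out, the last holds). The fingers move at their own pace and stop on an object; the grip force is fixed at half the most. Time passes only in rows, so rows that do not move let the fingers close, or fill a call up. It gives the time, the measured TCP pose, the force, the opening and the grip force at its end, in the units of the state.
- robot.read_state(): the state, without advancing time (a new reading comes with each control period).
- robot.snapshot(name): name is "scene" or "side" or "wrist"; returns (picture, depth): 420x560x3 uint8, blue, green, red; 420x560 float32, m along the optical axis (not along the pixel's ray), 0 where there is no reading.
- robot.calibration(name): a dict with "camera_matrix" (3x3 intrinsics, pixels), "rvec" (rotation vector, rad) and "tvec" (3), from world to camera coordinates, as OpenCV has them. Camera axes: x right, y down, z forward; pixel columns grow to the right and rows downward; lengths in m; the calibration is good to about 2 mm. A picture is of the moment at which its call begins: read the wrist's pose just before it. calibration takes no time and is no camera call; for the wrist camera it gives the pose at the moment of the call.
- robot.finish_job(): hands the job in; it is judged then, once.
The state is a dict: "t": time; "qpos": joint angles; "joint_vel": joint speeds; "joint_efforts": joint torques, N m; "position": TCP position; "tcp_rot": TCP orientation; "wrist_force": force on the tool from outside, world axes, zero at the start; "ft_torque": the same for the moment, N m; "gripper_width": finger opening in m; "grasp_force": force on a finger pad.
Only numpy, scipy, OpenCV 4.12 (cv2) and the standard library are available. Lean on these libraries where they do the work, as an engineer would, in place of code of your own. Each camera call takes 0.05 s, during which the arm holds its last target. There are 200 camera calls.

## Task

Get the rinse corner ready: hang the soap pump bottle by its collar on the side-opening hook and, once it hangs there let go, prime it with a full press of the pump head, right down to its stop. Turn over every rinse tray that has been draining upside down beneath the wire shelf so that it stands open side up on the grid; they still drip, so turn them there, under the shelf, without pulling them out. Do not disturb the jar, the carton and the beaker.

Things in the scene. Friction and masses are not known exactly. Their poses are not given: they have to be found in the camera images.
- drainer: fixed draining stand 490 mm wide (y): wire grid, top 50 mm above the bench; wire shelf, underside 125 mm above the grid, 10 mm thick. Origin on the bench below the tray row's middle, x away from the robot. Shelf x -62 (front edge) to 115 mm. Grid x -83 to 86, with a rim 6 mm high at the front (x = -78) and ends, 16 mm at the back; posts at y = +/-245. Handles stick out over the rim and bare bench
- grid_mid (a point): middle of the tray row on top of the grid, 50 mm above the drainer's origin, same axes; trays start near x = 0, y = -130, 0 and 130 mm of it, their handles towards -x
- tray_a: blue plastic rinse tray, all alike: open box 125 (x) x 84 (y) x 44 mm (z), walls 3 mm, 0.15 kg; a round black handle 18 mm thick, 90 mm long sticks out of its -x end along x, at mid height. Origin: centre of its underside; z points out of the open side. Starts upside down (z down), handle towards the robot; also stands stably on a long side. 2 or 3 are present
- tray_b: blue plastic rinse tray, all alike: open box 125 (x) x 84 (y) x 44 mm (z), walls 3 mm, 0.15 kg; a round black handle 18 mm thick, 90 mm long sticks out of its -x end along x, at mid height. Origin: centre of its underside; z points out of the open side. Starts upside down (z down), handle towards the robot; also stands stably on a long side. 2 or 3 are present
- tray_c: blue plastic rinse tray, all alike: open box 125 (x) x 84 (y) x 44 mm (z), walls 3 mm, 0.15 kg; a round black handle 18 mm thick, 90 mm long sticks out of its -x end along x, at mid height. Origin: centre of its underside; z points out of the open side. Starts upside down (z down), handle towards the robot; also stands stably on a long side. 2 or 3 are present
- tray_a_handle (a point): point on the axis of tray_a's handle, 60 mm out from the tray's end wall: a place to grip it clear of the shelf; x axis along the handle
- tray_b_handle (a point): point on the axis of tray_b's handle, 60 mm out from the tray's end wall: a place to grip it clear of the shelf; x axis along the handle
- tray_c_handle (a point): point on the axis of tray_c's handle, 60 mm out from the tray's end wall: a place to grip it clear of the shelf; x axis along the handle
- bottle: soap pump bottle, 0.35 kg, standing on the bench: body 64 mm in diameter, 98 mm high; neck 26 mm in diameter; hanging collar (flat flange) 50 mm in diameter, 140 to 144 mm above its base; ribbed cap to grip, 32 mm in diameter, 144 to 168 mm above it; then the pump head. Origin: centre of its base, z up; the spout points along its -x
- bottle_collar (a point): centre of the underside of the bottle's collar, 140 mm above its base
- pump (a joint): how far the pump head is pressed down, m: 0 released, 0.012 at its stop; the spring pushes back with 3 N at the top and 8 N at the stop and returns the head when let go
- pump_top (a point): centre of the pump head's top, 196 mm above the bottle's base when released; the head is 30 mm in diameter and 14 mm thick, its spout 12 mm wide reaches 42 mm out
- hook_stand: fixed stand with a two-pronged neck hook, open at its -x side. Prongs along x, 10 mm wide, 32 mm apart, 8 mm thick, top 155 mm up; tips at x = -35 mm turn up 6 mm; back stop 7 mm high at x = 30, post at x = 62. The bottle's neck goes in from -x with the collar above the tips, then sinks until the collar lies on the prongs (base 15 mm up). Origin on the bench below the throat's centre
- hook_seat (a point): centre of the hook's throat at the height of the prongs' top, 155 mm above the bench: the place of the hung bottle's collar underside; x points from the open mouth inward, axes as hook_stand
- jar: bystander: white jar with a red lid, 48 mm wide, 75 mm high, standing on top of the wire shelf, at its back; origin at its base
- carton: bystander: cardboard box 65 x 110 x 50 mm lying on top of the wire shelf, at its back; origin at its base
- beaker: bystander: glass beaker 60 mm wide, 80 mm high, standing on top of the wire shelf, at its back; origin at its base
There are look-alikes about, which are no part of the job. What is shaped like the tray_b but orange is not meant.

How it is judged:
On the way, in this order (a step that is already met when the one before it is completed fails the run):
1. the bottle hangs by its collar in the hook's throat, let go (horizontal distance between bottle_collar and hook_seat below 0.01 m and z of bottle_collar in the frame of hook_seat between -0.004 and 0.004 m and angle between bottle's own z axis and vertical below 0.1 rad and contact force between the fingers and bottle below 0.2 N), for 0.3 s.
2. the hanging bottle's pump head is pressed down to its stop (horizontal distance between bottle_collar and hook_seat below 0.01 m and z of bottle_collar in the frame of hook_seat between -0.004 and 0.004 m and angle between bottle's own z axis and vertical below 0.1 rad and value of joint pump above 0.011 m), for 0.1 s.
At the end, for the whole second after the job is handed in: each tray stands open side up (within 7 deg) on the grid (6 mm), centre 55 mm before to 40 mm behind the grid's middle, within 210 mm sideways, at rest; the bottle hangs with its collar within 10 mm of the throat's centre, 4 mm of the prongs' height, upright within 6 deg, pump head up (angle between each of tray_a, tray_b, tray_c's own z axis and vertical below 0.12 rad and z of tray_a in the frame of grid_mid between -0.006 and 0.006 m and x of tray_a in the frame of grid_mid between -0.055 and 0.04 m and y of tray_a in the frame of grid_mid between -0.21 and 0.21 m and linear speed of each of tray_a, tray_b, tray_c, bottle below 0.02 m/s and z of tray_b in the frame of grid_mid between -0.006 and 0.006 m and x of tray_b in the frame of grid_mid between -0.055 and 0.04 m and y of tray_b in the frame of grid_mid between -0.21 and 0.21 m and z of tray_c in the frame of grid_mid between -0.006 and 0.006 m and x of tray_c in the frame of grid_mid between -0.055 and 0.04 m and y of tray_c in the frame of grid_mid between -0.21 and 0.21 m and horizontal distance between bottle_collar and hook_seat below 0.01 m and z of bottle_collar in the frame of hook_seat between -0.004 and 0.004 m and angle between bottle's own z axis and vertical below 0.1 rad and value of joint pump below 0.003 m); the robot touches nothing.
It fails at once if a tray is pulled out from over the grid beneath the shelf (its centre more than 75 mm in front of its place, or out at a side, or lifted out) (x of any of tray_a, tray_b, tray_c in the frame of grid_mid below -0.075 m or y of any of tray_a, tray_b, tray_c in the frame of grid_mid below -0.235 m or y of any of tray_a, tray_b, tray_c in the frame of grid_mid above 0.235 m or z of any of tray_a, tray_b, tray_c in the frame of grid_mid above 0.13 m).
It fails at once if the jar, the carton or the beaker is pushed or knocked over (distance of any of jar, carton, beaker from where it was at the start of the episode above 0.03 m or angle between any of jar, carton, beaker's own z axis and vertical above 0.3 rad).
Of tray_a, tray_b, tray_c only 2 to 3 are there at a start; the rules pass over those that are not, and their reading is None.
At some moment in a run one of tray_a, tray_b, tray_c may be knocked a few centimetres aside while the robot is not near it.
Once in a run the grip may slacken for a moment while it holds something.
It also fails if it takes over 210 s, if anything falls off the work surface, if the arm or the gripper's body presses on something with over 40 N, if the wrist force passes 120 N, or if a joint passes its speed limit or range.

## Working session

There is one attempt and no reset: what is moved stays moved. The work goes in short steps, Python scripts to look and compute and a shell command to move; the robot and the scene stay as the last step left them, time stands still between calls to the robot, and variables do not carry over. Pictures are saved under pics/ and viewed, at most 14 in all, crops included, and the job is handed in when it is done.

```bash
mkdir -p pics; ls; python3 - <<'E'
from workcell import robot
import cv2,numpy as np
for n in("scene","side"):
    p,d=robot.snapshot(n); cv2.imwrite(f"pics/{n}0.png",p); np.savez(f"/tmp/{n}0.npz",p=p,d=d)
    c=robot.calibration(n); R=cv2.Rodrigues(np.array(c["rvec"]))[0]; print(n,np.round(c["camera_matrix"],1).tolist(),(-R.T@np.array(c["tvec"]).ravel()).round(3))
print(robot.read_state())
E
```

```text
pics
scene [[467.0, 0.0, 278.7], [0.0, 467.0, 206.9], [0.0, 0.0, 1.0]] [ 1.525 -0.066  1.392]
side [[505.1, 0.0, 281.5], [0.0, 505.1, 211.8], [0.0, 0.0, 1.0]] [ 0.063 -1.02   1.176]
{'t': 0.1, 'qpos': array([ 1.17799629e+00,  2.76516687e-01,  1.50593749e+00, -2.69822739e-05,
        1.36071773e+00, -1.20980642e-01]), 'joint_vel': array([ 8.67385522e-04, -1.58013895e-03, -3.05184964e-03, -4.75041514e-05,
        9.16903596e-04, -2.83484962e-05]), 'joint_efforts': array([ 3.06591552e-03, -4.05453622e+01, -2.37781227e+01,  7.01861875e-02,
        2.97792431e-02, -6.61577656e-05]), 'position': array([0.1542089 , 0.55346829, 0.22672733]), 'tcp_rot': array([[-9.63285481e-01,  2.68478575e-01, -5.80121837e-04],
       [ 2.68479151e-01,  9.63284375e-01, -1.46907933e-03],
       [ 1.64405977e-04, -1.57089341e-03, -9.99998753e-01]]), 'wrist_force': array([ 0.49320177, -0.14377605,  0.30382882]), 'ft_torque': array([-0.01660103, -0.05389419,  0.0135234 ]), 'grasp_force': 0.0, 'gripper_width': 0.09397501419560207}
```

View pics/scene0.png

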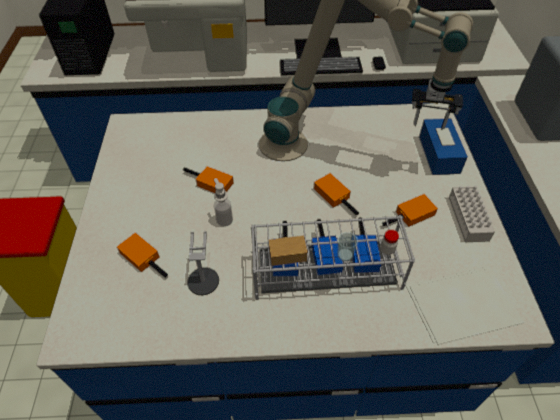

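View pics/side0.png

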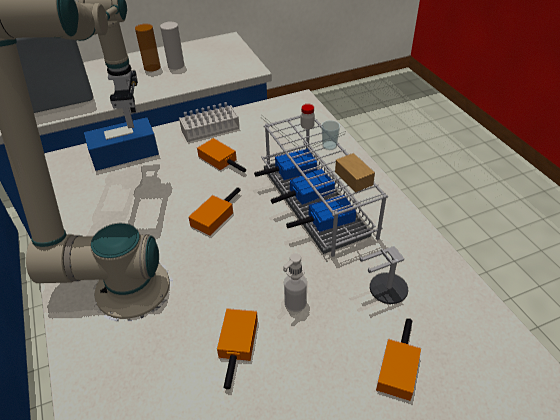

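The scene view shows three blue trays under the shelf (290–370, 255), carton and beaker and red-lidded jar on top, the bottle at (222,208), and the hook at (198,245) with its mouth towards the robot. In the side view the bottle is at (295,287), the hook at (385,260), and the handles at (265,172), (283,198) and (300,222). Next I fuse the depth into an overhead map.

```bash
cat > h.py <<'E'
from workcell import robot
import cv2,numpy as np
np.set_printoptions(suppress=True,precision=4)
def cam(n):
    c=robot.calibration(n); return np.array(c["camera_matrix"]),cv2.Rodrigues(np.array(c["rvec"]))[0],np.array(c["tvec"]).ravel()
def unproj(K,R,t,d):
    v,u=np.indices(d.shape); P=np.stack([(u-K[0,2])/K[0,0]*d,(v-K[1,2])/K[1,1]*d,d],-1)
    W=(P-t)@R; W[d<=0]=np.nan; return W
def shot(n):
    c=cam(n); p,d=robot.snapshot(n); return p,d,unproj(*c,d),c
def st():
    s=robot.read_state(); print(round(s["t"],2),s["position"],s["tcp_rot"].tolist(),"F",s["wrist_force"],"w",s["gripper_width"],s["grasp_force"],"q",s["qpos"]); return s
def delta(p,R=None):
    "shift (cm) in tool axes and total turn (deg) to reach world p,R"
    s=robot.read_state(); T=s["tcp_rot"]; print("shift",T.T@(np.array(p)-s["position"])*100)
    if R is not None: print("turn",np.degrees(cv2.Rodrigues(T.T@R)[0]).ravel())
E
python3 - <<'E'
from h import *
img=np.zeros((600,600,3),np.uint8); zb=np.full((600,600),-1.)
cl={}
for n in("scene","side"):
    z=np.load(f"/tmp/{n}0.npz"); W=unproj(*cam(n),z["d"]); p=z["p"]; cl[n]=(W,p)
    b=(abs(W[...,0]-.4)<.08)&(abs(W[...,1]-.45)<.02)
    fl=np.isfinite(W[...,2])&(abs(W[...,2])<.02)&(W[...,0]>.2)&(W[...,0]<.6); print(n,"bench z",np.nanmedian(W[...,2][fl]))
    hsv=cv2.cvtColor(p,cv2.COLOR_BGR2HSV)
    up=(W[...,2]>.03)&(W[...,0]>.2)&(W[...,0]<.9)&(W[...,1]>-.45)&(W[...,1]<.45)
    k,l,s,c=cv2.connectedComponentsWithStats(up.astype(np.uint8))
    for i in range(1,k):
        if s[i,4]>40:
            q=W[l==i]; print(n,c[i].round(),s[i,4],"min",q.min(0),"max",q.max(0),"med",np.median(q,0))
    # overhead map 1.6mm/px: x 0.25..., y
    ok=up|fl
    Q=W[ok]; C=p[ok]; u=((.45-Q[:,1])/.0015).astype(int); v=((.9-Q[:,0])/.0015).astype(int)
    m=(u>=0)&(u<600)&(v>=0)&(v<600)
    for a,b_,zz,cc in zip(v[m],u[m],Q[m,2],C[m]):
        if zz>zb[a,b_]: zb[a:a+2,b_:b_+2]=zz; img[a:a+2,b_:b_+2]=cc
for x,y,n in[(1,1,"")]: pass
for i in range(0,600,67): cv2.putText(img,f"{.45-i*.0015:.2f}",(i,595),0,.35,(255,255,255)); cv2.putText(img,f"{.9-i*.0015:.2f}",(0,i+8),0,.35,(255,255,255))
cv2.imwrite("pics/top.png",img)
E
```

```text
scene bench z 0.002787784769265461
scene [218. 193.] 963 min [ 0.2    -0.3593  0.0301] max [ 0.4509 -0.2089  0.2075] med [ 0.4123 -0.248   0.0566]
scene [333. 189.] 665 min [0.2236 0.1116 0.03  ] max [0.4282 0.2613 0.0561] med [0.3117 0.1812 0.0457]
scene [332. 251.] 6842 min [ 0.3888 -0.1325  0.0303] max [0.7647 0.4499 0.2717] med [0.6942 0.1319 0.1801]
scene [198. 253.] 388 min [ 0.5819 -0.3317  0.0305] max [ 0.6929 -0.279   0.1689] med [ 0.669  -0.3034  0.1559]
side bench z 7.647580145117432e-05
side [322. 179.] 7779 min [ 0.4823 -0.1381  0.0317] max [0.7625 0.3702 0.2691] med [0.6563 0.074  0.0949]
side [223. 156.] 178 min [0.3842 0.4043 0.03  ] max [0.4777 0.4498 0.0517] med [0.425  0.4329 0.0423]
side [210. 211.] 825 min [0.2234 0.1024 0.0301] max [0.3822 0.2522 0.0523] med [0.2954 0.1696 0.0431]
side [386. 261.] 564 min [ 0.5789 -0.3361  0.0301] max [ 0.6887 -0.2806  0.1652] med [ 0.6625 -0.312   0.1535]
side [295. 281.] 972 min [ 0.3718 -0.279   0.0306] max [ 0.4433 -0.2174  0.2007] med [ 0.4041 -0.2576  0.1063]
side [240. 328.] 1130 min [ 0.2    -0.3613  0.0301] max [ 0.292  -0.2117  0.0514] med [ 0.2322 -0.2851  0.0439]
```

View pics/top.png

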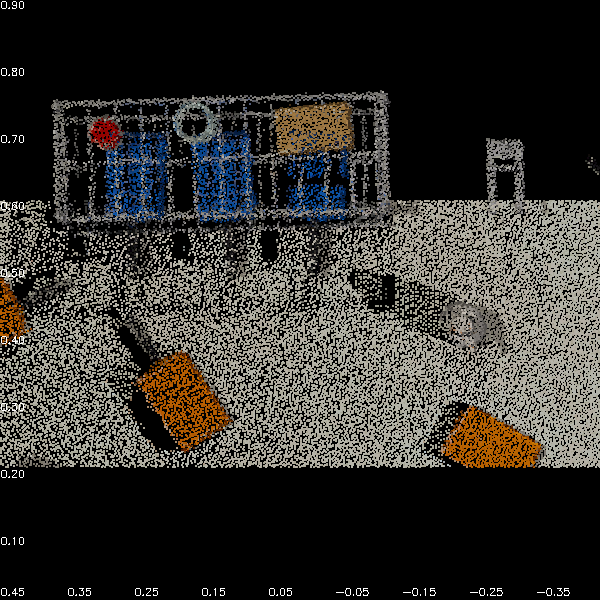

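The overhead map shows the drainer nearly aligned with the axes, the bottle near (0.40,-0.255), and the hook prongs around y=-0.28 to -0.335, opening towards the robot. Now I measure the bottle, hook and handles per view.

```bash
python3 - <<'E'
from h import *
from scipy.optimize import least_squares
for n in("scene","side"):
    z=np.load(f"/tmp/{n}0.npz"); W=unproj(*cam(n),z["d"]); hsv=cv2.cvtColor(z["p"],cv2.COLOR_BGR2HSV)
    F=W.reshape(-1,3); F=F[np.isfinite(F[:,0])]
    B=F[(abs(F[:,0]-.405)<.06)&(abs(F[:,1]+.25)<.06)]
    for a,b,r in((.03,.09,.032),(.149,.166,.016)):
        q=B[(B[:,2]>a)&(B[:,2]<b)]
        f=least_squares(lambda c:np.hypot(q[:,0]-c[0],q[:,1]-c[1])-r,q[:,:2].mean(0),loss="soft_l1",f_scale=.002); print(n,"bottle",r,f.x,len(q),f.cost)
    q=B[(B[:,2]>.180)]; print("head",len(q),q.max(0),q.min(0),np.median(q,0)); far=q[np.argsort(-np.hypot(q[:,0]-f.x[0],q[:,1]-f.x[1]))[:6]]; print("spout tip",far.mean(0))
    H=F[(F[:,0]>.55)&(F[:,0]<.75)&(abs(F[:,1]+.305)<.06)&(F[:,2]>.135)]
    for lo in np.arange(.57,.72,.01):
        s=H[(H[:,0]>=lo)&(H[:,0]<lo+.01)]
        if len(s)>2:
            L=s[s[:,1]>-.305];Rr=s[s[:,1]<=-.305]
            print(round(lo,3),len(s),"L",len(L),L.mean(0) if len(L) else"", L[:,1].min() if len(L) else"","R",Rr.mean(0) if len(Rr) else"",Rr[:,1].max() if len(Rr) else"")
    # trays blue
    m=(hsv[...,0]>100)&(hsv[...,0]<125)&(hsv[...,1]>130)&(W[...,2]>.06)&(W[...,2]<.15)&(W[...,0]>.5)&(W[...,0]<.8)
    T=W[m]
    for y0,y1 in((-.06,.07),(.07,.19),(.19,.33)):
        q=T[(T[:,1]>y0)&(T[:,1]<y1)]; print("tray",len(q),np.percentile(q,3,0),np.percentile(q,97,0), "topz",np.percentile(q[:,2],80))
    k=(hsv[...,2]<45)&(W[...,2]>.045)&(W[...,2]<.1)&(W[...,0]>.45)&(W[...,0]<.57)
    q=W[k]
    for y0,y1 in((-.06,.07),(.07,.19),(.19,.33)):
        h=q[(q[:,1]>y0)&(q[:,1]<y1)]
        if len(h): print("handle",len(h),h.min(0),h.max(0),np.median(h,0))
    S=F[(F[:,2]>.165)&(F[:,2]<.2)&(F[:,0]>.5)&(F[:,0]<.8)&(F[:,1]>-.12)&(F[:,1]<.42)]
    for yy in(-.08,0,.2,.36):
        s=S[abs(S[:,1]-yy)<.02]; print("shelf y",yy,"x",np.percentile(s[:,0],[2,98]),"z",np.median(s[:,2]))
    print("shelf y range",np.percentile(S[:,1],[1,99]))
E
```

```text
scene bottle 0.032 [ 0.4124 -0.241 ] 170 0.0002757629157287554
scene bottle 0.016 [ 0.4127 -0.2417] 47 0.00023146571573884073
head 80 [ 0.4323 -0.2262  0.2075] [ 0.3711 -0.2602  0.1809] [ 0.4154 -0.2435  0.1971]
spout tip [ 0.3797 -0.2568  0.194 ]
0.58 16 L 7 [ 0.5864 -0.2839  0.1599] -0.2888335164979185 R [ 0.5863 -0.3257  0.1602] -0.32191340879594404
0.59 19 L 12 [ 0.5954 -0.2845  0.1567] -0.2899468909833461 R [ 0.5934 -0.3263  0.1563] -0.3225149756406008
0.6 19 L 6 [ 0.6056 -0.2848  0.1575] -0.2888318027237576 R [ 0.6058 -0.3258  0.1562] -0.3206775048831498
0.61 14 L 7 [ 0.6145 -0.2848  0.1577] -0.2883940812663931 R [ 0.6159 -0.3259  0.1561] -0.322201360133465
0.62 14 L 8 [ 0.6254 -0.2844  0.1589] -0.28728467337420294 R [ 0.6251 -0.3269  0.1577] -0.32286738123150543
0.63 18 L 9 [ 0.636  -0.2828  0.1578] -0.2869027844063791 R [ 0.6345 -0.3261  0.1569] -0.3221706485389533
0.64 21 L 9 [ 0.6483 -0.2902  0.1584] -0.30217041853466264 R [ 0.6481 -0.3185  0.1588] -0.30591530574146497
0.65 42 L 22 [ 0.6533 -0.2898  0.1593] -0.3044438172079048 R [ 0.6527 -0.3208  0.1589] -0.3075947036518366
[... 2612 characters left out ...]
677] [0.6919 0.0669 0.0974] topz 0.09492971413877002
tray 757 [0.5697 0.0719 0.0641] [0.6935 0.1545 0.0972] topz 0.0944724967802061
tray 644 [0.5715 0.2026 0.0626] [0.6924 0.2851 0.0979] topz 0.09458763956146166
handle 132 [ 0.4832 -0.0347  0.0514] [ 0.5694 -0.0148  0.0843] [ 0.5287 -0.0244  0.0766]
handle 119 [0.4823 0.0921 0.0634] [0.5696 0.1214 0.0843] [0.5301 0.1022 0.0765]
handle 104 [0.483  0.2371 0.0523] [0.5687 0.2599 0.0874] [0.528  0.2467 0.0752]
shelf y -0.08 x [0.5798 0.7552] z 0.18479656570855676
shelf y 0 x [0.5765 0.6752] z 0.1835607266779406
shelf y 0.2 x [0.5701 0.7027] z 0.18244822723693951
shelf y 0.36 x [0.5676 0.7034] z 0.18233589962416036
shelf y range [-0.1183  0.3646]
```

```bash
for i in 1 2 3; do python3 -m handwheel '[[[0,0,-0.7],[0,0,9.3]],[[0,0,-0.7],[0,0,9.3]],[[0,0,-0.7],[0,0,9.3]],[[0,0,-0.7],[0,0,9.3]],[[0,0,-0.7],[0,0,9.3]]]'; done
python3 - <<'E'
from h import *
s=st(); a=np.radians(-65); y=np.array([np.cos(a),np.sin(a),0]); z=np.array([0,0,-1]); R=np.stack([np.cross(y,z),y,z],1)
delta([.4127,-.242,.30],R)
E
```

```text
t: 0.72
position: [0.1542, 0.5536, 0.2622]
tcp_rot: [[-0.464, 0.886, -0.0], [0.886, 0.464, -0.001], [-0.001, -0.001, -1.0]]
wrist_force: [-0.2, 1.0, -0.2]
gripper_width: 0.0937
grasp_force: 0.0
t: 1.35
position: [0.1543, 0.5536, 0.2972]
tcp_rot: [[0.324, 0.946, -0.0], [0.946, -0.324, -0.001], [-0.001, -0.0, -1.0]]
wrist_force: [0.7, -0.1, 0.7]
gripper_width: 0.0941
grasp_force: 0.0
t: 1.98
position: [0.1543, 0.5537, 0.3321]
tcp_rot: [[0.909, 0.417, -0.0], [0.417, -0.909, -0.001], [-0.001, 0.001, -1.0]]
wrist_force: [0.8, -0.2, -0.1]
gripper_width: 0.0942
grasp_force: 0.0
1.98 [0.1543 0.5537 0.3321] [[0.9091038158981002, 0.4165694003131821, -0.00043202109786521337], [0.41656878015768767, -0.9091035725816314, -0.0010703818244621195], [-0.0008386402382222052, 0.0007931216993463811, -0.9999993338200385]] F [ 0.7945 -0.1693 -0.1474] w 0.09420614717954551 0.0 q [ 1.178   0.2378  1.3044 -0.      1.6006  2.3191]
shift [-9.6503 83.0965  3.287 ]
turn [ 0.0453  0.0482 -0.3818]
```

```bash
for i in 1 2 3; do python3 -m handwheel '[[[-0.64,5.54,0.2],[0,0,0]],[[-0.64,5.54,0.2],[0,0,0]],[[-0.64,5.54,0.2],[0,0,0]],[[-0.64,5.54,0.2],[0,0,0]],[[-0.64,5.54,0.2],[0,0,0]]]'|grep -E "pos|t:"; done
python3 - <<'E'
from h import *
s=st(); delta([.4127,-.242,.1685])
p,d,W,c=shot("wrist"); cv2.imwrite("pics/w1.png",p); print("cam at",-c[1].T@c[2], c[0][0,0]); np.savez("/tmp/w1.npz",p=p,W=W)
E
```

```text
t: 2.6
position: [0.2421, 0.2874, 0.3221]
tcp_rot: [[0.907, 0.422, 0.0], [0.422, -0.907, -0.0], [0.0, 0.0, -1.0]]
t: 3.22
position: [0.3298, 0.0229, 0.3123]
tcp_rot: [[0.907, 0.421, 0.001], [0.421, -0.907, 0.0], [0.001, -0.0, -1.0]]
t: 3.85
position: [0.4176, -0.2419, 0.302]
tcp_rot: [[0.907, 0.421, -0.0], [0.421, -0.907, 0.001], [0.0, -0.001, -1.0]]
3.85 [ 0.4176 -0.2419  0.302 ] [[0.9071407138022339, 0.4208273790426753, -0.00020593796675553923], [0.4208274064892619, -0.9071403941351871, 0.0007741290454362876], [0.00013896004890173998, -0.0007889083152995133, -0.999999679156836]] F [0.0837 0.2735 0.739 ] w 0.09390545418139755 0.0 q [-0.6696  0.0998  1.549   0.0005  1.4934  0.4668]
shift [-0.4548 -0.189  13.3499]
cam at [ 0.4778 -0.2131  0.4595] 317.89434468106407
```

View pics/w1.png

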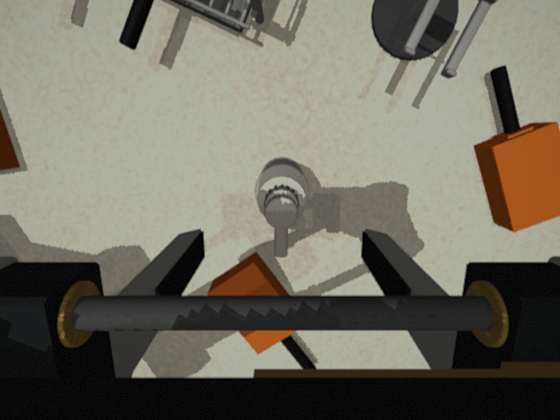

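The wrist view shows the bottle head at (282,203) centred between the fingers, spout straight down the image (perpendicular to the closing line), prongs at (420,40) and (470,50).

```bash
python3 - <<'E'
from h import *
z=np.load("/tmp/w1.npz"); W=z["W"]; F=W.reshape(-1,3)
B=F[(abs(F[:,0]-.413)<.05)&(abs(F[:,1]+.242)<.05)]
from scipy.optimize import least_squares
for a,b,r in((.03,.09,.032),(.148,.168,.016),):
    q=B[(B[:,2]>a)&(B[:,2]<b)]
    if len(q)>10: f=least_squares(lambda c:np.hypot(q[:,0]-c[0],q[:,1]-c[1])-r,[.413,-.242],loss="soft_l1",f_scale=.002); print("bottle",f.x,len(q),f.cost)
print("bench",np.median(F[(abs(F[:,2])<.02)][:,2]))
for a,b in((.188,.21),(.136,.147),(.147,.172)):
    q=B[(B[:,2]>a)&(B[:,2]<b)]; print(a,len(q),q.mean(0),q.min(0),q.max(0))
H=F[(abs(F[:,0]-.6)<.03)&(abs(F[:,1]+.305)<.06)&(F[:,2]>.13)&(F[:,2]<.18)]
for s in(H[H[:,1]>-.307],H[H[:,1]<=-.307]): print("prong",len(s),s.mean(0),s.min(0),s.max(0), np.polyfit(s[:,0],s[:,1],1))
E
```

```text
bottle [ 0.4124 -0.2417] 170 1.5651938282608882e-06
bottle [ 0.4122 -0.2418] 234 0.0001543376189058609
bench 0.0003638945180716034
0.188 1294 [ 0.4059 -0.2446  0.1952] [ 0.374  -0.2631  0.1885] [ 0.4276 -0.227   0.1982]
0.136 712 [ 0.4209 -0.2379  0.1443] [ 0.3902 -0.2663  0.1411] [ 0.4376 -0.2169  0.1465]
0.147 312 [ 0.4228 -0.2372  0.1637] [ 0.4052 -0.2565  0.1471] [ 0.4298 -0.2246  0.1699]
prong 776 [ 0.6046 -0.2843  0.1552] [ 0.5808 -0.2901  0.1486] [ 0.6294 -0.2795  0.1628] [-0.0016 -0.2833]
prong 795 [ 0.6052 -0.3258  0.1551] [ 0.5813 -0.3322  0.1491] [ 0.63   -0.3211  0.1624] [ 0.0054 -0.3291]
```

Both views agree: bottle at (0.4123,-0.2418), seat at about (0.616,-0.305,0.155). Descending and gripping the cap.

```bash
python3 -m handwheel '[[[-0.5,-0.2,2],[0,0,0]],[[0,0,4],[0,0,0]],[[0,0,4],[0,0,0]],[[0,0,2.3],[0,0,0]],[[0,0,1],[0,0,0]]]' 7
python3 -m handwheel '[[[0,0,0],[0,0,0]],[[0,0,0],[0,0,0]],[[0,0,0],[0,0,0]],[[0,0,0],[0,0,0]],[[0,0,0],[0,0,0]]]' 2
python3 -m handwheel '[[[0,0,0],[0,0,0]],[[0,0,0],[0,0,0]],[[0,0,0],[0,0,0]],[[0,0,0],[0,0,0]],[[0,0,0],[0,0,0]]]'
```

```text
t: 4.53
position: [0.4113, -0.2395, 0.1679]
tcp_rot: [[0.907, 0.421, -0.002], [0.421, -0.907, 0.002], [-0.001, -0.003, -1.0]]
wrist_force: [-0.4, -0.2, 0.6]
gripper_width: 0.0703
grasp_force: 0.0
t: 5.15
position: [0.4127, -0.241, 0.17]
tcp_rot: [[0.907, 0.421, 0.001], [0.421, -0.907, -0.001], [0.001, 0.002, -1.0]]
wrist_force: [1.1, -0.1, 1.7]
gripper_width: 0.0315
grasp_force: 30.0
t: 5.78
position: [0.4128, -0.241, 0.17]
tcp_rot: [[0.907, 0.422, 0.001], [0.422, -0.907, -0.001], [0.001, 0.002, -1.0]]
wrist_force: [1.8, -0.8, 5.4]
gripper_width: 0.0318
grasp_force: 30.0
```

```bash
python3 -m handwheel '[[[0,0,-1],[0,0,0]],[[0,0,-2],[0,0,0]],[[0,0,-0.5],[0,0,0]],[[0,0,0],[0,0,0]],[[0,0,0],[0,0,0]]]'
python3 -m handwheel '[[[1,1.35,0],[0,0,0]],[[2,2.7,0],[0,0,0]],[[2,2.7,0],[0,0,0]],[[2,2.7,0],[0,0,0]],[[0.94,1.3,0],[0,0,0]]]'
python3 -m handwheel '[[[0,0,0],[0,0,0]],[[0,0,0],[0,0,0]],[[0,0,0],[0,0,0]],[[0,0,0],[0,0,0]],[[0,0,0],[0,0,0]]]'
python3 - <<'E'
from h import *
delta([.616,-.305,.204])
for n in("side","scene"):
    p,d,W,c=shot(n); F=W.reshape(-1,3); B=F[(abs(F[:,0]-.53)<.06)&(abs(F[:,1]+.305)<.06)&(F[:,2]>.02)]
    from scipy.optimize import least_squares
    q=B[(B[:,2]>.05)&(B[:,2]<.115)]; f=least_squares(lambda c:np.hypot(q[:,0]-c[0],q[:,1]-c[1])-.032,[.53,-.305],loss="soft_l1",f_scale=.002); print(n,f.x,len(q)); cv2.imwrite(f"pics/{n}1.png",p[180:300,130:450])
E
```

```text
t: 6.4
position: [0.4115, -0.2398, 0.2035]
tcp_rot: [[0.907, 0.421, -0.002], [0.421, -0.907, 0.002], [-0.001, -0.002, -1.0]]
wrist_force: [-0.2, 0.3, -2.6]
gripper_width: 0.0314
grasp_force: 30.0
t: 7.02
position: [0.5317, -0.3057, 0.2034]
tcp_rot: [[0.907, 0.422, 0.0], [0.422, -0.907, 0.0], [0.0, 0.0, -1.0]]
wrist_force: [-0.7, 0.7, -3.5]
gripper_width: 0.0315
grasp_force: 30.0
t: 7.65
position: [0.5292, -0.3043, 0.2048]
tcp_rot: [[0.907, 0.421, 0.0], [0.421, -0.907, -0.0], [0.0, 0.0, -1.0]]
wrist_force: [-0.7, -0.7, -3.5]
gripper_width: 0.0314
grasp_force: 30.0
shift [7.8379 3.7226 0.0834]
side [ 0.5289 -0.3051] 352
scene [ 0.5287 -0.3039] 163
```

```bash
python3 -m handwheel '[[[1,0.5,0],[0,0,0]],[[1.8,0.85,0],[0,0,0]],[[1.8,0.85,0],[0,0,0]],[[1.8,0.85,0],[0,0,0]],[[1.44,0.67,0],[0,0,0]]]'
python3 -m handwheel '[[[0,0,0.5],[0,0,0]],[[0,0,0.5],[0,0,0]],[[0,0,0.4],[0,0,0]],[[0,0,0.3],[0,0,0]],[[0,0,0],[0,0,0]]]'
python3 - <<'E'
from h import *
delta([.6163,-.305,.185]); p,d,W,c=shot("side"); cv2.imwrite("pics/side2.png",cv2.resize(p[200:320,300:460],None,fx=3,fy=3))
E
```

```text
t: 8.38
position: [0.6178, -0.3051, 0.2041]
tcp_rot: [[0.907, 0.422, 0.0], [0.422, -0.907, 0.0], [0.0, 0.0, -1.0]]
wrist_force: [0.4, 0.5, -4.2]
gripper_width: 0.0311
grasp_force: 30.0
t: 9.0
position: [0.6158, -0.3051, 0.1873]
tcp_rot: [[0.907, 0.421, -0.0], [0.421, -0.907, 0.0], [-0.0, -0.0, -1.0]]
wrist_force: [-0.4, 0.4, -4.2]
gripper_width: 0.0312
grasp_force: 30.0
shift [0.0472 0.0057 0.2286]
```

View pics/side2.png

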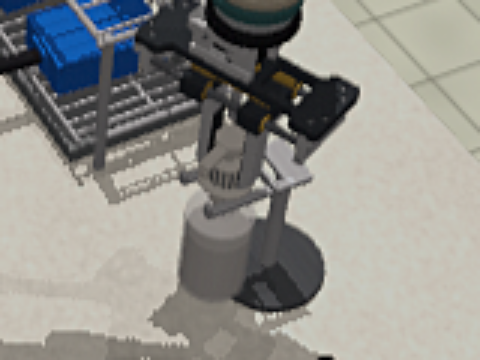

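The bottle's neck is between the prongs (crop: collar at (220,190)), upright. I lower the last bit and release.

```bash
python3 -m handwheel '[[[0,0,0.15],[0,0,0]],[[0,0,0.1],[0,0,0]],[[0,0,0],[0,0,0]],[[0,0,0],[0,0,0]],[[0,0,0],[0,0,0]]]'
python3 -m handwheel '[[[0,0,0],[0,0,0]],[[0,0,0],[0,0,0]],[[0,0,0],[0,0,0]],[[0,0,0],[0,0,0]],[[0,0,0],[0,0,0]]]' 7
python3 -m handwheel '[[[0,0,-2],[0,0,0]],[[0,0,-3],[0,0,0]],[[0,0,-3],[0,0,0]],[[0,0,-2],[0,0,0]],[[0,0,0],[0,0,0]]]'
python3 -m handwheel '[[[0,0,0],[0,0,0]],[[0,0,0],[0,0,0]],[[0,0,0],[0,0,0]],[[0,0,0],[0,0,0]],[[0,0,0],[0,0,0]]]' 0
python3 - <<'E'
from h import *
from scipy.optimize import least_squares
for n in("side","wrist"):
    p,d,W,c=shot(n); F=W.reshape(-1,3); B=F[(abs(F[:,0]-.61)<.05)&(abs(F[:,1]+.305)<.045)]
    q=B[(B[:,2]>.04)&(B[:,2]<.105)]
    if len(q)>20: f=least_squares(lambda c:np.hypot(q[:,0]-c[0],q[:,1]-c[1])-.032,[.616,-.305],loss="soft_l1",f_scale=.002); print(n,f.x,len(q))
    q=B[(B[:,2]>.198)&(B[:,2]<.225)]; print("head",len(q),q.mean(0),q.min(0),q.max(0))
    q=B[(B[:,2]>.163)&(B[:,2]<.185)&(B[:,0]<.645)]; f=least_squares(lambda c:np.hypot(q[:,0]-c[0],q[:,1]-c[1])-.016,[.616,-.305],loss="soft_l1",f_scale=.002); print(n,"cap",f.x,len(q))
st()
cv2.imwrite("pics/w2.png",p)
E
```

```text
t: 9.68
position: [0.6163, -0.3052, 0.185]
tcp_rot: [[0.907, 0.421, 0.0], [0.421, -0.907, -0.0], [0.0, 0.0, -1.0]]
wrist_force: [0.7, -0.4, -2.6]
gripper_width: 0.0316
grasp_force: 30.0
t: 10.3
position: [0.6163, -0.3051, 0.185]
tcp_rot: [[0.907, 0.421, 0.0], [0.421, -0.907, 0.0], [0.0, 0.0, -1.0]]
wrist_force: [-0.5, 0.1, -1.1]
gripper_width: 0.0697
grasp_force: 0.0
t: 10.92
position: [0.617, -0.3056, 0.2869]
tcp_rot: [[0.907, 0.421, 0.003], [0.421, -0.907, -0.002], [0.002, 0.003, -1.0]]
wrist_force: [-0.0, 0.2, 0.0]
gripper_width: 0.0698
grasp_force: 0.0
t: 11.55
position: [0.6163, -0.3051, 0.2848]
tcp_rot: [[0.907, 0.422, -0.0], [0.422, -0.907, 0.0], [-0.0, -0.0, -1.0]]
wrist_force: [0.0, -0.0, 0.6]
gripper_width: 0.0238
grasp_force: 0.0
side [ 0.6158 -0.3054] 348
head 147 [ 0.6049 -0.3127  0.2088] [ 0.5742 -0.3287  0.1994] [ 0.6298 -0.2917  0.2148]
side cap [ 0.6154 -0.3045] 95
wrist [ 0.6154 -0.3047] 133
head 1673 [ 0.6096 -0.3072  0.2101] [ 0.5768 -0.3255  0.2   ] [ 0.6307 -0.2899  0.2133]
wrist cap [ 0.6147 -0.305 ] 400
11.65 [ 0.6163 -0.3052  0.2849] [[0.9068628068849373, 0.4214259706969786, 2.666238068866571e-05], [0.4214259658456562, -0.9068628032163606, 0.00010702158907732661], [6.928079835418044e-05, -8.581767913448562e-05, -0.9999999939177484]] F [-0.2446 -0.2488  0.1757] w 0.015646767263323404 0.0 q [-0.5609  0.4299  1.1303  0.0001  1.5814  0.5749]
```

View pics/w2.png

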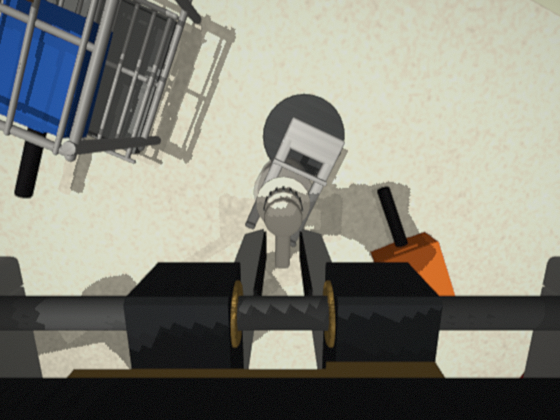

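The bottle hangs alone with its head at (282,212) and the prongs under the collar; head top is at 0.211. Pressing now.

```bash
python3 -m handwheel '[[[-0.1,0,1],[0,0,0]],[[0,0,2],[0,0,0]],[[0,0,1.5],[0,0,0]],[[0,0,0.5],[0,0,0]],[[0,0,0.3],[0,0,0]]]'
python3 -m handwheel '[[[0,0,0.3],[0,0,0]],[[0,0,0.3],[0,0,0]],[[0,0,0.3],[0,0,0]],[[0,0,0.2],[0,0,0]],[[0,0,0],[0,0,0]]]'
python3 -m handwheel '[[[0,0,0.2],[0,0,0]],[[0,0,0],[0,0,0]],[[0,0,0],[0,0,0]],[[0,0,0],[0,0,0]],[[0,0,0],[0,0,0]]]'
```

```text
t: 12.28
position: [0.615, -0.3053, 0.2323]
tcp_rot: [[0.907, 0.421, -0.001], [0.421, -0.907, 0.001], [-0.0, -0.001, -1.0]]
wrist_force: [-1.7, 1.4, 3.6]
gripper_width: 0.0009
grasp_force: 1.7
t: 12.9
position: [0.615, -0.3053, 0.2222]
tcp_rot: [[0.907, 0.422, 0.0], [0.422, -0.907, -0.0], [0.0, 0.0, -1.0]]
wrist_force: [-2.4, 1.4, 8.3]
gripper_width: 0.0005
grasp_force: 3.7
t: 13.52
position: [0.615, -0.3053, 0.2213]
tcp_rot: [[0.907, 0.422, 0.001], [0.422, -0.907, -0.001], [0.001, 0.001, -1.0]]
wrist_force: [-4.2, 2.9, 9.8]
gripper_width: 0.0002
grasp_force: 4.9
```

```bash
python3 -m handwheel '[[[0,0,0.2],[0,0,0]],[[0,0,0.1],[0,0,0]],[[0,0,0],[0,0,0]],[[0,0,0],[0,0,0]],[[0,0,0],[0,0,0]]]'
python3 -m handwheel '[[[0,0,0.2],[0,0,0]],[[0,0,0],[0,0,0]],[[0,0,0],[0,0,0]],[[0,0,0],[0,0,0]],[[0,0,0],[0,0,0]]]'
python3 - <<'E'
from h import *
for n in("side",):
    p,d,W,c=shot(n); F=W.reshape(-1,3); B=F[(abs(F[:,0]-.6)<.045)&(abs(F[:,1]+.31)<.03)]
    q=B[(B[:,2]>.165)&(B[:,2]<.21)&(B[:,0]<.595)]; print("spout z",len(q),q.mean(0),q.max(0))
E
```

```text
t: 14.15
position: [0.6151, -0.3053, 0.2211]
tcp_rot: [[0.907, 0.422, 0.003], [0.422, -0.907, -0.002], [0.002, 0.003, -1.0]]
wrist_force: [-6.3, 4.2, 19.5]
gripper_width: 0.0001
grasp_force: 9.6
t: 14.78
position: [0.6152, -0.3053, 0.221]
tcp_rot: [[0.907, 0.422, 0.005], [0.422, -0.907, -0.003], [0.003, 0.005, -1.0]]
wrist_force: [-7.6, 5.2, 25.4]
gripper_width: 0.0006
grasp_force: 12.7
spout z 44 [ 0.5831 -0.3214  0.1942] [ 0.5949 -0.312   0.2002]
```

The stop was reached (position held at 0.221 while the force rose to 25 N). I lift off, check the bottle, and make a small sideways tilt to learn the wrist's kinematics.

```bash
cat >> h.py <<'E'
def log():
    s=robot.read_state(); open("/tmp/log.txt","a").write(repr((s["qpos"].tolist(),s["position"].tolist(),s["tcp_rot"].tolist()))+"\n"); return s
E
L(){ python3 -c "from h import *;log()"; }
python3 -m handwheel '[[[0,0,-1],[0,0,0]],[[0,0,-2],[0,0,0]],[[0,0,-4],[0,0,0]],[[0,0,-6],[0,0,0]],[[0,0,0],[0,0,0]]]' 4
python3 - <<'E'
from h import *
log(); p,d,W,c=shot("side"); F=W.reshape(-1,3); B=F[(abs(F[:,0]-.6)<.045)&(abs(F[:,1]+.31)<.03)]
from scipy.optimize import least_squares
q=B[(B[:,2]>.04)&(B[:,2]<.105)]; f=least_squares(lambda c:np.hypot(q[:,0]-c[0],q[:,1]-c[1])-.032,[.616,-.305],loss="soft_l1",f_scale=.002); print(f.x)
q=B[(B[:,2]>.18)&(B[:,2]<.24)&(B[:,0]<.595)]; print("spout z",len(q),q.mean(0),q.max(0)); delta([.35,0,.36])
E
python3 -m handwheel '[[[-3,-5,0],[0,0,0]],[[-3,-5,0],[0,0,0]],[[-3,-5,0],[0,0,0]],[[-2.5,-5,0],[0,0,0]],[[0,-5,0],[0,0,0]]]'; L
python3 -m handwheel '[[[0,-3,2],[0,0,0]],[[0,-3,2],[0,0,0]],[[0,-3,2],[0,0,0]],[[0,-3,2],[0,0,0]],[[0,0,0],[0,0,0]]]'; L
python3 -m handwheel '[[[0,0,0],[10,0,0]],[[0,0,0],[10,0,0]],[[0,0,0],[0,0,0]],[[0,0,0],[0,0,0]],[[0,0,0],[0,0,0]]]'; L
python3 -m handwheel '[[[0,0,0],[0,10,0]],[[0,0,0],[0,10,0]],[[0,0,0],[0,0,0]],[[0,0,0],[0,0,0]],[[0,0,0],[0,0,0]]]'; L
cat /tmp/log.txt | cut -c1-250
```

```text
t: 15.45
position: [0.6177, -0.3071, 0.3499]
tcp_rot: [[0.907, 0.421, 0.011], [0.421, -0.907, -0.007], [0.007, 0.011, -1.0]]
wrist_force: [0.3, 0.7, 0.5]
gripper_width: 0.0397
grasp_force: 0.0
[ 0.6157 -0.3053]
spout z 43 [ 0.5833 -0.3216  0.2054] [ 0.5948 -0.3111  0.2125]
shift [-11.2647 -39.0218  -1.6166]
t: 16.12
position: [0.4032, -0.1263, 0.3422]
tcp_rot: [[0.908, 0.419, -0.002], [0.419, -0.908, 0.001], [-0.001, -0.002, -1.0]]
wrist_force: [0.9, 0.2, 0.7]
gripper_width: 0.0401
grasp_force: 0.0
t: 16.75
position: [0.3525, -0.017, 0.2614]
tcp_rot: [[0.906, 0.424, -0.005], [0.424, -0.906, 0.001], [-0.004, -0.003, -1.0]]
wrist_force: [0.1, 0.4, -0.1]
gripper_width: 0.0397
grasp_force: 0.0
t: 17.38
position: [0.3547, -0.0179, 0.2643]
tcp_rot: [[0.906, 0.398, -0.143], [0.423, -0.852, 0.309], [0.001, -0.34, -0.94]]
wrist_force: [0.0, -1.8, 0.1]
gripper_width: 0.0399
grasp_force: 0.0
t: 18.0
position: [0.356, -0.0181, 0.2645]
tcp_rot: [[0.9, 0.399, 0.173], [0.294, -0.851, 0.435], [0.321, -0.341, -0.884]]
wrist_force: [-0.4, 0.0, 0.1]
gripper_width: 0.0399
grasp_force: 0.0
([-0.562130719
[... 540 characters left out ...]
94435311156, 0.00013823129243658837, 1.3972583773681024, 0.8867776026566561], [0.352534531021099, -0.017002316803428154, 0.261399062871309], [[0.905703435037409, 0.4238823143883305, -0.0050071259451
([-0.4750010780605846, 0.042088276996597146, 1.7599716615807235, 0.21068110338804935, 1.6166720640915508, 0.6395293799612889], [0.35472912451546657, -0.01786165062110307, 0.2642700974932591], [[0.9062816455148222, 0.3976515494312028, -0.1432718543116
([-0.7521360833853346, -0.08401297896057427, 1.9346904659520747, 0.4528220848171165, 1.4906036097805555, 0.3592817731512474], [0.35603232383139194, -0.018091314450511622, 0.2644515560611423], [[0.900394111019698, 0.3990464911592364, 0.173356115365306
```

```bash
cat > kin.py <<'E'
import numpy as np
from scipy.spatial.transform import Rotation as Ro
from scipy.optimize import least_squares
P0=None
def fk(q,P):
    r0,o1,h,o2,L1,a,L2,o4,a4,o5,a5,d,s4,s6=P; R=Ro.from_euler
    A=R('z',q[0]); p=A.apply([r0,o1,h]); A=A*R('y',q[1]); p=p+A.apply([0,o2,L1]); A=A*R('y',q[2]); p=p+A.apply([a,0,L2]); A=A*R('z',s4*q[3]); p=p+A.apply([a4,o4,0]); A=A*R('y',q[4]); p=p+A.apply([a5,o5,d]); A=A*R('z',s6*q[5]); return p,A.as_matrix()
E
python3 - <<'E'
from kin import *
D=[eval(l) for l in open("/tmp/log.txt")]
D+=[([1.178,.2765,1.5059,0,1.3607,-.121],[.1542,.5535,.2267],None),([1.178,.2378,1.3044,0,1.6006,2.3191],[.1543,.5537,.3321],None),([-.6696,.0998,1.549,.0005,1.4934,.4668],[.4176,-.2419,.302],None),([-.5609,.4299,1.1303,.0001,1.5814,.5749],[.6163,-.3052,.2849],None)]
np.set_printoptions(suppress=True,precision=4)
for s4 in(1,-1):
  for s6 in(1,-1):
    P=[0,0,.3,0,.4,0,.4,0,0,0,0,.2,s4,s6]
    q,p,R=D[4]; F=fk(q,P)[1]; print(s4,s6,"R in flange\n",F.T@np.array(R), "\n", fk(D[3][0],P)[1].T@np.array(D[3][2]))
    def res(x): P=list(x)+[s4,s6]; return np.concatenate([fk(q,P)[0]-p for q,p,_ in D]+[1e-3*(x-np.array([0,0,.3,0,.4,0,.4,0,0,0,0,.2]))])
    f=least_squares(res,[0,0,.3,0,.4,0,.4,0,0,0,0,.2]); print(f.x,np.sqrt(2*f.cost/len(D)))
E
```

```text
1 1 R in flange
 [[ 0. -1.  0.]
 [ 1.  0. -0.]
 [-0.  0.  1.]] 
 [[ 0. -1. -0.]
 [ 1.  0.  0.]
 [-0. -0.  1.]]
[-0.      0.0347  0.1367  0.0347  0.6298  0.0603  0.4212  0.      0.0001
  0.      0.0001  0.3683] 0.00011854527220519885
1 -1 R in flange
 [[-0.6583 -0.7528  0.    ]
 [ 0.7528 -0.6583  0.    ]
 [-0.      0.      1.    ]] 
 [[-0.9577 -0.2876 -0.    ]
 [ 0.2876 -0.9577 -0.    ]
 [-0.     -0.      1.    ]]
[-0.      0.0347  0.1367  0.0347  0.6298  0.0603  0.4212  0.      0.0001
  0.      0.0001  0.3683] 0.00011854527220519885
-1 1 R in flange
 [[-0.1882 -0.9505  0.2471]
 [ 0.6642  0.0622  0.745 ]
 [-0.7235  0.3044  0.6196]] 
 [[-0.023  -0.9687  0.2471]
 [ 0.9436  0.0606  0.3254]
 [-0.3302  0.2406  0.9127]]
[-0.0883  0.1339  0.1466  0.1339  0.6301  0.7576  0.4184 -0.099  -0.6967
 -0.099  -0.0909  0.3782] 0.0024925149803711566
-1 -1 R in flange
 [[-0.5789 -0.7564 -0.3044]
 [ 0.3761 -0.5789  0.7235]
 [-0.7235  0.3044  0.6196]] 
 [[-0.9104 -0.3366 -0.2406]
 [ 0.2493 -0.9104  0.3302]
 [-0.3302  0.2406  0.9127]]
[-0.0883  0.1339  0.1466  0.1339  0.6301  0.7576  0.4184 -0.099  -0.6967
 -0.099  -0.0909  0.3782] 0.0024925149803711566
```

The wrist is spherical and the fitted model matches to 0.1 mm. Pump is back up and the bottle is still in place. TCP-to-wrist is 0.37 m, so a horizontal grip along +x isn't possible. I'll turn each tray in two 90° stages with the hand tilting about the handle axis, so I check reachability of those poses.

```bash
cat >> kin.py <<'E'
PK=[0,.0347,.1367,.0347,.6298,.0603,.4212,0,0,0,0,.3683,1,1]
LO=np.array([-2.89,-.75,.22,-1.18,.11,-2.7]);HI=np.array([2.89,2.08,2.7,4.32,2.71,2.7])
Z90=Ro.from_euler('z',90,degrees=True).as_matrix()
def ik(p,R,q0):
    def res(q): a,B=fk(q,PK); return np.concatenate([(a-p)*5,(B@Z90-R).ravel()])
    f=least_squares(res,np.clip(q0,LO+.01,HI-.01),bounds=(LO,HI)); return f.x,np.sqrt(2*f.cost)
def tilt(phi,sgn=-1,al=0):
    "hand tilted: wrist towards +y by phi deg, tool x along sgn*x, al: lean back (wrist towards -x)"
    y0=np.array([0,-sgn,0.]); R0=np.stack([[sgn,0,0],y0,[0,0,-1.]],1)
    return Ro.from_euler('x',-phi,degrees=True).as_matrix()@Ro.from_euler('y',-al,degrees=True).as_matrix()@R0
E
python3 - <<'E'
from kin import *
np.set_printoptions(suppress=True,precision=2)
for sgn in(-1,1):
  for al in (0,20):
    for y in(-.02,.112,.25):
        out=[]
        for dirn in(1,-1):
            q=np.array([np.arctan2(y,.52)-.12,.4,1.6,0.1,1.2,-1.57*1 if sgn<0 else 1.5])
            for phi in range(0,61,10):
                q,e=ik(np.array([.52,y,.09]),tilt(dirn*phi,sgn,al),q)
                out.append((dirn*phi,round(e,3),q[3:].round(2).tolist()))
        print("sgn",sgn,"al",al,"y",y); print([o for o in out if abs(o[0]) in(0,30,40,50,60)])
E
```

```text
sgn -1 al 0 y -0.02
[(0, np.float64(0.0), [-0.0, 1.0, -1.74]), (30, np.float64(0.0), [-0.59, 1.09, -1.06]), (40, np.float64(0.0), [-0.73, 1.18, -0.89]), (50, np.float64(0.0), [-0.85, 1.28, -0.74]), (60, np.float64(0.0), [-0.94, 1.39, -0.63]), (0, np.float64(0.0), [-0.0, 1.0, -1.74]), (-30, np.float64(0.0), [0.48, 1.23, -2.31]), (-40, np.float64(0.0), [0.59, 1.34, -2.43]), (-50, np.float64(0.0), [0.67, 1.44, -2.53]), (-60, np.float64(0.0), [0.73, 1.55, -2.61])]
sgn -1 al 0 y 0.112
[(0, np.float64(0.0), [0.0, 1.01, -1.49]), (30, np.float64(0.0), [-0.51, 1.23, -0.93]), (40, np.float64(0.0), [-0.63, 1.34, -0.81]), (50, np.float64(0.0), [-0.72, 1.45, -0.71]), (60, np.float64(0.0), [-0.8, 1.56, -0.64]), (0, np.float64(0.0), [0.0, 1.01, -1.49]), (-30, np.float64(0.0), [0.57, 1.11, -2.16]), (-40, np.float64(0.0), [0.7, 1.2, -2.33]), (-50, np.float64(0.0), [0.8, 1.3, -2.48]), (-60, np.float64(0.0), [0.88, 1.4, -2.6])]
sgn -1 al 0 y 0.25
[(0, np.float64(0.0), [-0.0, 1.05, -1.24]), (30, np.float64(0.0), [-0.44, 1.39, -0.82]), (40, np.float64(0.0), [-0.54, 1.51, -0.75]), (50, np.float64(0.0), [-
[... 3710 characters left out ...]
(0.032), [-1.05, 1.33, 2.7]), (0, np.float64(0.0), [-0.07, 0.52, 1.73]), (-30, np.float64(0.0), [0.94, 0.76, 0.62]), (-40, np.float64(0.0), [1.07, 0.91, 0.44]), (-50, np.float64(0.0), [1.14, 1.06, 0.32]), (-60, np.float64(0.0), [1.19, 1.2, 0.22])]
sgn 1 al 20 y 0.25
[(0, np.float64(0.0), [-0.25, 0.6, 2.17]), (30, np.float64(0.0), [-0.72, 1.08, 2.59]), (40, np.float64(0.0), [-0.8, 1.23, 2.63]), (50, np.float64(0.0), [-0.86, 1.37, 2.64]), (60, np.float64(0.0), [-0.92, 1.5, 2.65]), (0, np.float64(0.0), [-0.25, 0.6, 2.17]), (-30, np.float64(0.0), [1.03, 0.57, 0.83]), (-40, np.float64(0.0), [1.29, 0.73, 0.53]), (-50, np.float64(0.0), [1.42, 0.9, 0.32]), (-60, np.float64(0.0), [1.49, 1.08, 0.17])]
```

All poses are reachable with the tool x towards the robot. Going to tray C first, with the hand tilted -35° (wrist towards -y).

```bash
cat >> h.py <<'E'
from kin import tilt
def go(p,phi,off=.003):
    "print shift/turn so that the grasp point is at p with tilt phi; shift in present axes"
    R=tilt(phi); delta(np.array(p)-off*R[:,2],R)
E
python3 - <<'E'
from h import *
from kin import *
s=robot.read_state(); R=tilt(-35); go([.52,.248,.22],-35)
rv=Ro.from_matrix(s["tcp_rot"].T@R).as_rotvec(); print(np.degrees(rv)/16)
q=s["qpos"]
for k in range(1,17):
    q,e=ik(s["position"],s["tcp_rot"]@Ro.from_rotvec(rv*k/16).as_matrix(),q)
    if k%4==0: print(k,e.round(3),q)
E
```

```text
shift [ 21.1744 -14.5301  18.0535]
turn [  10.9901   14.7392 -154.4056]
[ 0.6869  0.9212 -9.6503]
4 0.0 [-0.8135 -0.0568  1.9483  0.5015  1.5293 -0.3896]
8 0.0 [-0.8274 -0.0065  1.9313  0.5121  1.5838 -1.0916]
12 0.0 [-0.7952  0.041   1.8922  0.4873  1.6316 -1.7445]
16 0.0 [-0.7369  0.0662  1.849   0.4405  1.6571 -2.3666]
```

```bash
for i in 1 2 3; do python3 -m handwheel '[[[0,0,0],[0.7,0.9,-9.65]],[[0,0,0],[0.7,0.9,-9.65]],[[0,0,0],[0.7,0.9,-9.65]],[[0,0,0],[0.7,0.9,-9.65]],[[0,0,0],[0.7,0.9,-9.65]]]' 7 >/dev/null; done;python3 -m handwheel '[[[0,0,0],[0.7,0.9,-9.65]],[[0,0,0],[0,0,0]],[[0,0,0],[0,0,0]],[[0,0,0],[0,0,0]],[[0,0,0],[0,0,0]]]' 7
python3 - <<'E'
from h import *
go([.52,.248,.20],-35)
W={};
for n in("scene","side"):
    p,d,W,c=shot(n); hsv=cv2.cvtColor(p,cv2.COLOR_BGR2HSV)
    m=(hsv[...,2]<60)&(W[...,2]>.06)&(W[...,2]<.1)&(W[...,0]>.48)&(W[...,0]<.565)
    for y0,y1 in((-.07,.05),(.06,.18),(.2,.33)):
        q=W[m&(W[...,1]>y0)&(W[...,1]<y1)]; f=np.polyfit(q[:,0]-.52,q[:,1],1); print(n,len(q),"y at .52",f[1],"slope",f[0],"z95",np.percentile(q[:,2],95),"xmin",q[:,0].min())
E
```

```text
t: 20.5
position: [0.3551, -0.0185, 0.2639]
tcp_rot: [[-1.0, 0.005, 0.0], [0.004, 0.821, 0.571], [0.002, 0.571, -0.821]]
wrist_force: [-0.4, -0.1, -0.3]
gripper_width: 0.0698
grasp_force: 0.0
shift [-16.4018  18.3073  20.1691]
turn [-0.1858  0.0137 -0.2649]
scene 44 y at .52 -0.02545215861972676 slope 0.049210768628845346 z95 0.08694055775101356 xmin 0.4808024191689489
scene 47 y at .52 0.10789813388094933 slope 0.0750803095319953 z95 0.08697682734351138 xmin 0.49306036718139673
scene 51 y at .52 0.25321169613227773 slope -0.004126977392501858 z95 0.08616556557756191 xmin 0.5041109463121248
side 126 y at .52 -0.03239011504079437 slope 0.08662035444216624 z95 0.08180061959464313 xmin 0.4811277142957
side 117 y at .52 0.10224755110421677 slope 0.08785581234321962 z95 0.0820323735183498 xmin 0.48211754307961896
side 10 y at .52 0.22720571688136618 slope 0.42543929736281777 z95 0.07828505769843197 xmin 0.5545007623032767
```

```bash
python3 -m handwheel '[[[-3.3,2.23,4.14],[0,0,0]],[[-3.3,2.23,4.14],[0,0,0]],[[-3.3,2.23,4.14],[0,0,0]],[[-3.3,2.23,4.14],[0,0,0]],[[-3.3,2.23,4.14],[-0.2,0,-0.3]]]' 7
python3 -m handwheel '[[[0,0,0],[0,0,0]],[[0,0,0],[0,0,0]],[[0,0,0],[0,0,0]],[[0,0,0],[0,0,0]],[[0,0,0],[0,0,0]]]' 5 >/dev/null
python3 - <<'E'
from h import *
go([.52,.25,.073],-35)
p,d,W,c=shot("wrist"); cv2.imwrite("pics/w3.png",p)
hsv=cv2.cvtColor(p,cv2.COLOR_BGR2HSV); m=(hsv[...,2]<60)&(W[...,2]>.055)&(W[...,2]<.095)&(W[...,0]>.47)&(W[...,0]<.6)&(abs(W[...,1]-.25)<.05)
q=W[m]; print(len(q),q.mean(0),q.min(0),q.max(0),np.polyfit(q[:,0]-.52,q[:,1],1) if len(q)>5 else 0)
E
```

```text
t: 21.22
position: [0.5217, 0.192, 0.1567]
tcp_rot: [[-1.0, -0.001, 0.001], [-0.001, 0.819, 0.574], [-0.001, 0.574, -0.819]]
wrist_force: [0.7, -0.7, 0.7]
gripper_width: 0.0705
grasp_force: 0.0
shift [ 0.089   0.051  10.0912]
turn [0.0038 0.0959 0.053 ]
1954 [0.5262 0.2494 0.0777] [0.4835 0.2092 0.0553] [0.595  0.2618 0.088 ] [-0.0333  0.2497]
```

View pics/w3.png

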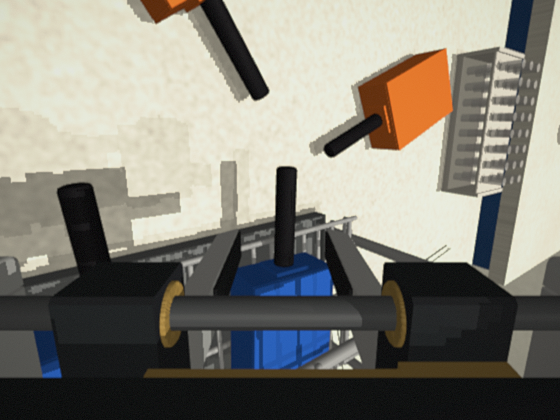

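The wrist view shows tray C's handle at (286,170–265), centred between the open fingers; B's handle is at (80,230). Advancing and gripping.

```bash
python3 -m handwheel '[[[0.1,0,2],[0,0,0]],[[0,0,3],[0,0,0]],[[0,0,3],[0,0,0]],[[0,0,1.5],[0,0,0]],[[0,0,0.6],[0,0,0]]]' 5
python3 -m handwheel '[[[0,0,0],[0,0,0]],[[0,0,0],[0,0,0]],[[0,0,0],[0,0,0]],[[0,0,0],[0,0,0]],[[0,0,0],[0,0,0]]]' 0.5
python3 - <<'E'
from h import *
from kin import *
s=robot.read_state(); g=s["position"]+.003*s["tcp_rot"][:,2]; print("grasp pt",g,s["gripper_width"],s["wrist_force"])
E
```

```text
t: 22.52
position: [0.5195, 0.2489, 0.0742]
tcp_rot: [[-1.0, -0.001, -0.0], [-0.001, 0.819, 0.574], [-0.0, 0.574, -0.819]]
wrist_force: [-0.3, 0.8, -0.3]
gripper_width: 0.05
grasp_force: 0.0
t: 23.15
position: [0.5198, 0.2486, 0.075]
tcp_rot: [[-1.0, -0.002, 0.001], [-0.001, 0.819, 0.574], [-0.002, 0.574, -0.819]]
wrist_force: [-1.2, -0.8, 2.1]
gripper_width: 0.0169
grasp_force: 30.0
grasp pt [0.5199 0.2503 0.0725] 0.016901710490313845 [-1.1874 -0.8096  2.1355]
```

Gripped. Lift slightly and turn about the handle axis while following the tray's corner clearance.

```bash
python3 -m handwheel '[[[0,0.3,-0.45],[0,0,0]],[[0,0.66,-0.43],[10.6,0,0]],[[0,0.54,-0.46],[10.6,0,0]],[[0,0.42,-0.43],[10.6,0,0]],[[0,0.32,-0.35],[10.6,0,0]]]'
python3 - <<'E'
from h import *
p,d,W,c=shot("side"); cv2.imwrite("pics/side3.png",cv2.resize(p[100:280,200:420],None,fx=3,fy=3))
E
```

```text
t: 23.78
position: [0.5196, 0.2604, 0.1039]
tcp_rot: [[-1.0, -0.0, 0.003], [-0.0, 0.992, -0.127], [-0.003, -0.127, -0.992]]
wrist_force: [-0.2, -0.7, -2.2]
gripper_width: 0.0171
grasp_force: 30.0
```

View pics/side3.png

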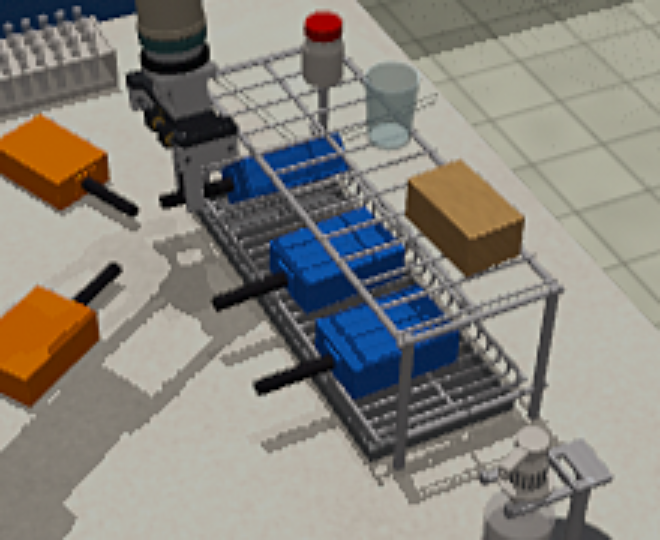

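The crop shows tray C (285,165) turned about 42° and level, with the neighbours undisturbed. I finish this quarter and set it down.

```bash
python3 -m handwheel '[[[0,0.27,-0.26],[10.6,0,0]],[[0,0.27,-0.14],[10.6,0,0]],[[0,0.31,-0.06],[10.6,0,0]],[[0,0.40,0],[10.6,0,0]],[[0,0,0],[5,0,0]]]'
python3 -m handwheel '[[[0,0.16,0.12],[0,0,0]],[[0,0.16,0.12],[0,0,0]],[[0,0.16,0.12],[0,0,0]],[[0,0.16,0.12],[0,0,0]],[[0,0,0],[0,0,0]]]'
python3 - <<'E'
from h import *
s=robot.read_state(); print(s["position"]+.003*s["tcp_rot"][:,2])
E
```

```text
t: 24.45
position: [0.5181, 0.2735, 0.0984]
tcp_rot: [[-1.0, -0.007, -0.001], [-0.003, 0.58, -0.814], [0.006, -0.814, -0.58]]
wrist_force: [-0.4, -0.6, -0.4]
gripper_width: 0.0173
grasp_force: 30.0
t: 25.08
position: [0.5193, 0.2718, 0.0944]
tcp_rot: [[-1.0, -0.0, 0.001], [-0.001, 0.582, -0.813], [-0.0, -0.813, -0.582]]
wrist_force: [0.2, 0.3, 0.6]
gripper_width: 0.017
grasp_force: 30.0
[0.5193 0.2693 0.0927]
```

```bash
python3 -m handwheel '[[[0,0,0],[0,0,0]],[[0,0,0],[0,0,0]],[[0,0,0],[0,0,0]],[[0,0,-1],[0,0,0]],[[0,0,-3],[0,0,0]]]' 6 | grep -E "width|force"
python3 -m handwheel '[[[0,0,-4],[0,0,0]],[[0,0,-4],[-10.4,0,0]],[[0,0,0],[-10.4,0,0]],[[0,0,0],[-10.4,0,0]],[[0,0,0],[-10.4,0,0]]]' >/dev/null
python3 -m handwheel '[[[0,0,0],[-10.4,0,0]],[[0,0,0],[-10.4,0,0]],[[0,0,0],[-10.4,0,0]],[[0,0,0],[-10.4,0,0]],[[0,0,0],[-10.4,0,0]]]'
cat > hand.py <<'E'
from h import *
import sys
def handles(names=("scene","side"),y0=-.12,y1=.4):
    for n in names:
        p,d,W,c=shot(n); hsv=cv2.cvtColor(p,cv2.COLOR_BGR2HSV)
        m=((hsv[...,2]<60)&(W[...,2]>.05)&(W[...,2]<.125)&(W[...,0]>.475)&(W[...,0]<.56)&(W[...,1]>y0)&(W[...,1]<y1)).astype(np.uint8)
        k,l,s,ce=cv2.connectedComponentsWithStats(m,connectivity=8)
        for i in range(1,k):
            if s[i,4]>12:
                q=W[l==i]; f=np.polyfit(q[:,0]-.52,q[:,1],1); print(n,s[i,4],"y@.52 %.4f slope %.2f"%(f[1],f[0]),"z",np.percentile(q[:,2],[5,95]),"x",q[:,0].min(),q[:,0].max(),"y",q[:,1].min(),q[:,1].max())
        h=(hsv[...,0]>100)&(hsv[...,0]<125)&(hsv[...,1]>130)&(W[...,2]>.05)&(W[...,2]<.16)&(W[...,0]>.5)&(W[...,0]<.8)&(W[...,1]>-.2)&(W[...,1]<.4)
        k,l,s,ce=cv2.connectedComponentsWithStats(cv2.morphologyEx(h.astype(np.uint8),cv2.MORPH_CLOSE,np.ones((3,3))))
        for i in range(1,k):
            if s[i,4]>60: q=W[(l==i)&h]; print("  blue",n,s[i,4],np.percentile(q,3,0),np.percentile(q,97,0))
    return p,W
E
python3 - <<'E'
from hand import *
handles(); p,W=handles(("wrist",),.2,.34); cv2.imwrite("pics/w4.png",p); go([.52,.2693,.0927],-40)
E
```

```text
wrist_force: [0.3, 0.6, -0.3]
gripper_width: 0.0595
grasp_force: 0.0
t: 26.95
position: [0.5196, 0.37, 0.1653]
tcp_rot: [[-1.0, -0.005, 0.002], [-0.003, 0.771, 0.637], [-0.004, 0.637, -0.771]]
wrist_force: [-0.7, 0.9, -0.7]
gripper_width: 0.0597
grasp_force: 0.0
scene 15 y@.52 0.2622 slope -0.25 z [0.0963 0.1081] x 0.48864912524771204 0.5117660818477068 y 0.2613562509030142 0.2738253599863404
scene 13 y@.52 -0.0242 slope 0.11 z [0.0784 0.0897] x 0.4815542684037177 0.4991700104732594 y -0.031681387663435395 -0.020942959700599534
scene 21 y@.52 0.2669 slope 0.05 z [0.1002 0.107 ] x 0.5234339133123365 0.547377796816462 y 0.26145548584873396 0.2735351972477645
scene 45 y@.52 0.1081 slope 0.06 z [0.075  0.0857] x 0.50664528456669 0.5598389629223874 y 0.1019817798642443 0.11633087381360238
scene 34 y@.52 -0.0240 slope 0.03 z [0.0767 0.0881] x 0.5122732367680938 0.5513139579949127 y -0.02979896898237757 -0.016244577124791958
  blue scene 461 [0.5778 0.2495 0.0526] [0.6985 0.2871 0.1407]
  blue scene 604 [0.5796 0.077  0.0797] [0.6869 0.1544 0.1013]
  blue scene 95 [0.6796 0.249  0.0527] [0.
[... 243 characters left out ...]
.10 z [0.0688 0.0826] x 0.48410088482429997 0.5595683402122902 y 0.09204275576628553 0.11671256797820491
side 134 y@.52 -0.0321 slope 0.07 z [0.068  0.0828] x 0.47506241040579683 0.5590782683592849 y -0.04049373270469342 -0.01723339974910464
  blue side 828 [0.5713 0.2448 0.0509] [0.6959 0.2917 0.1363]
  blue side 959 [0.5703 0.0705 0.0548] [0.6927 0.1545 0.0976]
  blue side 851 [ 0.5615 -0.0676  0.0545] [0.6794 0.0166 0.0978]
  blue side 157 [ 0.6379 -0.0662  0.0528] [ 0.6885 -0.0573  0.0941]
wrist 3863 y@.52 0.2672 slope -0.03 z [0.0938 0.1013] x 0.48331097139752255 0.5305542784922133 y 0.2593757463118329 0.27726742301379825
shift [ -0.1403 -12.0522  -1.1197]
turn [-0.9252 -0.1322 -0.2325]
```

View pics/w4.png

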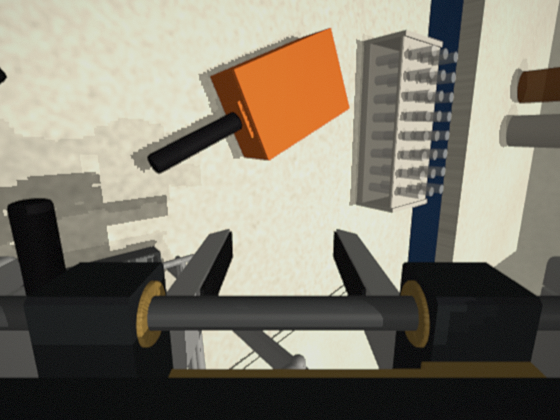

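Tray C stands on its long side (blue y 0.247–0.290, up to z 0.136), handle at (0.52,0.268,0.093). I regrip for the second quarter.

```bash
python3 -m handwheel '[[[0,0,-5.5],[0,0,0]],[[0,-2,-4.5],[-0.9,0,0]],[[0,-4,0],[0,0,0]],[[-0.1,-4,0],[0,0,0]],[[0,-2.05,0],[0,0,0]]]' 5 >/dev/null
python3 -m handwheel '[[[0,0,2.5],[0,0,0]],[[0,0,3],[0,0,0]],[[0,0,2],[0,0,0]],[[0,0,1.3],[0,0,0]],[[0,0,0],[0,0,0]]]'
python3 -c "
from h import *; go([.52,.268,.0927],-40)"
python3 -m handwheel '[[[0,0,0],[0,0,0]],[[0,0,0],[0,0,0]],[[0,0,0],[0,0,0]],[[0,0,0],[0,0,0]],[[0,0,0],[0,0,0]]]' 0.5
python3 -c "
from h import *; s=robot.read_state(); print(s['position']+.003*s['tcp_rot'][:,2])"
```

```text
t: 28.35
position: [0.52, 0.2723, 0.0961]
tcp_rot: [[-1.0, -0.003, -0.003], [-0.005, 0.765, 0.643], [0.0, 0.643, -0.765]]
wrist_force: [-0.3, -1.0, -0.2]
gripper_width: 0.0502
grasp_force: 0.0
shift [ 0.004  -0.5517 -0.3133]
turn [ 0.053  -0.1987  0.1982]
t: 28.98
position: [0.5204, 0.2707, 0.0961]
tcp_rot: [[-1.0, -0.001, -0.001], [-0.001, 0.765, 0.644], [0.0, 0.644, -0.765]]
wrist_force: [0.3, -1.4, -1.0]
gripper_width: 0.0171
grasp_force: 29.9
[0.5204 0.2726 0.0938]
```

```bash
python3 -m handwheel '[[[0,0.32,-0.38],[0,0,0]],[[0,0.21,-0.25],[10.6,0,0]],[[0,0.09,-0.16],[10.6,0,0]],[[0,0,-0.02],[10.6,0,0]],[[0,-0.02,0.15],[10.6,0,0]]]'
python3 -m handwheel '[[[0,0.01,0.30],[10.6,0,0]],[[0,0.10,0.45],[10.6,0,0]],[[0,0.22,0.51],[10.6,0,0]],[[0,0.39,0.58],[10.6,0,0]],[[0,0,0],[4,0,0]]]'
python3 -m handwheel '[[[0,0.15,0.13],[0,0,0]],[[0,0.15,0.13],[0,0,0]],[[0,0.15,0.13],[0,0,0]],[[0,0,0],[0,0,0]],[[0,0,0],[0,0,0]]]'
python3 -c "
from h import *; s=robot.read_state(); print(s['position']+.003*s['tcp_rot'][:,2])"
```

```text
t: 29.6
position: [0.5205, 0.271, 0.1066]
tcp_rot: [[-1.0, -0.0, 0.002], [-0.0, 0.999, -0.045], [-0.002, -0.045, -0.999]]
wrist_force: [0.3, 0.3, -2.7]
gripper_width: 0.017
grasp_force: 29.9
t: 30.22
position: [0.5188, 0.2727, 0.0818]
tcp_rot: [[-1.0, -0.006, -0.0], [-0.003, 0.657, -0.754], [0.004, -0.754, -0.657]]
wrist_force: [-0.3, -0.7, -1.4]
gripper_width: 0.017
grasp_force: 29.9
t: 30.85
position: [0.5204, 0.2705, 0.0794]
tcp_rot: [[-1.0, -0.0, 0.001], [-0.001, 0.661, -0.751], [-0.0, -0.751, -0.661]]
wrist_force: [-0.2, 0.1, -1.5]
gripper_width: 0.0172
grasp_force: 29.9
[0.5204 0.2683 0.0774]
```

```bash
python3 -m handwheel '[[[0,0.15,0.13],[0,0,0]],[[0,0.15,0.13],[0,0,0]],[[0,0,0],[0,0,0]],[[0,0,0],[0,0,0]],[[0,0,0],[0,0,0]]]'
python3 -m handwheel '[[[0,0,0],[0,0,0]],[[0,0,0],[0,0,0]],[[0,0,0],[0,0,0]],[[0,0,-2],[0,0,0]],[[0,0,-4],[0,0,0]]]' 5
python3 -m handwheel '[[[0,0,-5],[0,0,0]],[[0,0,-4],[-10.4,0,0]],[[0,0,0],[-10.4,0,0]],[[0,0,0],[-10.4,0,0]],[[0,0,0],[-10.4,0,0]]]' >/dev/null
python3 - <<'E'
from hand import *
p,W=handles(); st(); cv2.imwrite("pics/side4.png",cv2.resize(p[100:280,200:420],None,fx=3,fy=3))
E
```

```text
t: 31.48
position: [0.5201, 0.2708, 0.075]
tcp_rot: [[-1.0, -0.001, 0.001], [-0.002, 0.66, -0.751], [0.0, -0.751, -0.66]]
wrist_force: [-2.1, 1.0, -0.2]
gripper_width: 0.0172
grasp_force: 29.9
t: 32.1
position: [0.5198, 0.3151, 0.1141]
tcp_rot: [[-1.0, -0.002, -0.002], [-0.0, 0.659, -0.753], [0.003, -0.753, -0.659]]
wrist_force: [-0.3, 0.6, -0.8]
gripper_width: 0.0501
grasp_force: 0.0
scene 13 y@.52 -0.0355 slope -0.30 z [0.0782 0.0859] x 0.48108510439326857 0.5010745071233659 y -0.03182415099503793 -0.020451216935749004
scene 28 y@.52 0.2710 slope 0.02 z [0.0764 0.0842] x 0.507426274451765 0.5599827857230131 y 0.26629869087009567 0.2756442811178818
scene 40 y@.52 0.1079 slope 0.09 z [0.0767 0.0851] x 0.5109319742101766 0.5563114950163565 y 0.10228675383692662 0.11671264355611263
scene 30 y@.52 -0.0252 slope 0.04 z [0.0767 0.0851] x 0.509467792998381 0.5532564044797819 y -0.029897780916190112 -0.01914110580331936
  blue scene 601 [0.5815 0.0765 0.0786] [0.6868 0.1542 0.1014]
  blue scene 436 [0.58   0.2275 0.0508] [0.6588 0.3068 0.094 ]
  blue scene 168 [0.6934 0.2269 0.0558] [0.7015
[... 379 characters left out ...]
z [0.0691 0.0825] x 0.47542377393963214 0.5583629893034923 y -0.040481977850816316 -0.020348942032271777
  blue side 789 [0.5707 0.2205 0.0513] [0.6959 0.3097 0.0935]
  blue side 966 [0.5701 0.0704 0.0542] [0.6932 0.1545 0.0973]
  blue side 855 [ 0.5617 -0.0677  0.0562] [0.6789 0.016  0.0973]
  blue side 157 [ 0.6376 -0.0662  0.0521] [ 0.6884 -0.0578  0.0953]
32.83 [0.5204 0.3798 0.1763] [[-0.9999937157790821, 0.0031378591417886644, 0.0016499219225901696], [0.0029124104227241385, 0.9924820784679608, -0.12235539132153544], [-0.0020214519222475358, -0.12234981716342186, -0.9924849802249922]] F [0.8472 0.105  1.0167] w 0.050193274190507085 0.0 q [ 0.5817  0.4507  1.3676 -0.105   1.3905 -0.9637]
```

View pics/side4.png

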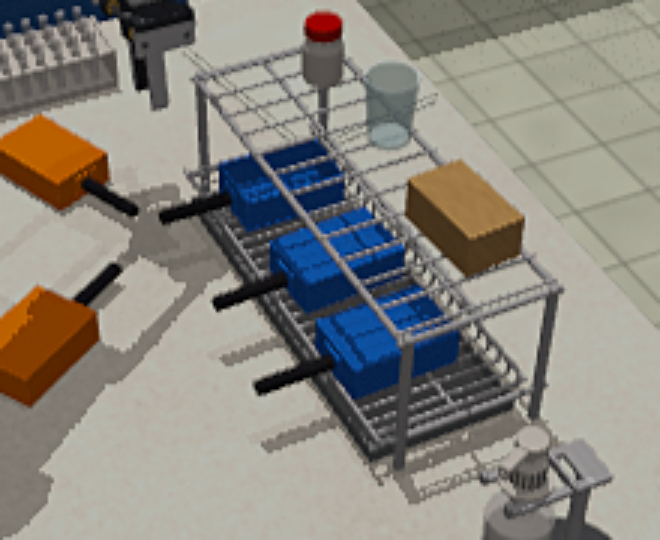

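Tray C now stands open side up (blue y 0.227–0.308, rim 0.094), others untouched. Next is tray A, turned the other way, towards its free -y side.

```bash
python3 -m handwheel '[[[0,-5,-1],[9,0,0]],[[0,-5,-1],[9,0,0]],[[0,-5,-1],[8,0,0]],[[0,-5,0],[0,0,0]],[[0,-5,0],[0,0,0]]]' 7
python3 - <<'E'
from h import *
go(np.array([.515,-.029,.073])+.10*np.array([0,.545,.839]),33)
E
```

```text
t: 33.45
position: [0.5209, 0.1655, 0.298]
tcp_rot: [[-1.0, -0.004, 0.0], [-0.003, 0.836, -0.549], [0.002, -0.549, -0.836]]
wrist_force: [-0.5, -0.2, 0.5]
gripper_width: 0.0698
grasp_force: 0.0
shift [ 0.6145 -3.9622 19.1825]
turn [-0.2783  0.0224  0.2159]
```

```bash
python3 -m handwheel '[[[0.1,-0.8,4],[0,0,0]],[[0.1,-0.8,4],[0,0,0]],[[0.1,-0.8,4],[0,0,0]],[[0.1,-0.8,4],[0,0,0]],[[0.2,-0.8,3.2],[-0.3,0,0]]]' 5
python3 - <<'E'
from hand import *
p,W=handles(("wrist",),-.07,.02); go([.515,-.028,.073],33)
E
```

```text
t: 34.08
position: [0.5149, 0.0266, 0.1577]
tcp_rot: [[-1.0, -0.003, -0.0], [-0.003, 0.839, -0.543], [0.002, -0.543, -0.839]]
wrist_force: [0.6, -0.5, 0.9]
gripper_width: 0.0502
grasp_force: 0.0
wrist 2010 y@.52 -0.0219 slope 0.05 z [0.0716 0.081 ] x 0.47502874412779994 0.5599758242758303 y -0.03280326987133803 -0.014392749767155566
  blue wrist 3287 [ 0.5606 -0.0605  0.06  ] [0.5862 0.0189 0.0946]
  blue wrist 3759 [ 0.6057 -0.0555  0.0596] [0.6585 0.0226 0.0947]
  blue wrist 722 [0.5705 0.1368 0.0605] [0.5769 0.1471 0.0946]
shift [-0.3234  0.1544  9.4632]
turn [-0.0649 -0.3767  0.2656]
```

```bash
python3 -m handwheel '[[[-0.2,0.3,2],[0,0,0]],[[0,0,3],[0,0,0]],[[0,0,2.5],[0,0,0]],[[0,0,1.3],[0,0,0]],[[0,0,0.5],[0,0,0]]]' 5
python3 -m handwheel '[[[0,0,0],[0,0,0]],[[0,0,0],[0,0,0]],[[0,0,0],[0,0,0]],[[0,0,0],[0,0,0]],[[0,0,0],[0,0,0]]]' 0.5
python3 -c "
from h import *; s=robot.read_state(); print(s['position']+.003*s['tcp_rot'][:,2])"
```

```text
t: 34.75
position: [0.5172, -0.0208, 0.079]
tcp_rot: [[-1.0, -0.002, 0.0], [-0.002, 0.84, -0.542], [0.001, -0.542, -0.84]]
wrist_force: [-0.1, -1.1, 0.2]
gripper_width: 0.0499
grasp_force: 0.0
t: 35.38
position: [0.5169, -0.021, 0.0797]
tcp_rot: [[-1.0, -0.001, 0.001], [-0.002, 0.841, -0.542], [-0.0, -0.542, -0.841]]
wrist_force: [-0.7, 0.4, 0.2]
gripper_width: 0.0171
grasp_force: 29.9
[ 0.5169 -0.0227  0.0771]
```

```bash
python3 -m handwheel '[[[0,-0.33,-0.5],[0,0,0]],[[0,-0.61,-0.48],[-10.6,0,0]],[[0,-0.48,-0.5],[-10.6,0,0]],[[0,-0.35,-0.46],[-10.6,0,0]],[[0,-0.26,-0.37],[-10.6,0,0]]]'
python3 -m handwheel '[[[0,-0.21,-0.26],[-10.6,0,0]],[[0,-0.22,-0.13],[-10.6,0,0]],[[0,-0.26,-0.05],[-10.6,0,0]],[[0,-0.36,0.03],[-10.6,0,0]],[[0,0,0],[-4,0,0]]]'
python3 - <<'E'
from hand import *
s=robot.read_state(); print(s['position']+.007*s['tcp_rot'][:,2]); p,W=handles(("side",))
E
```

```text
t: 36.0
position: [0.5171, -0.0314, 0.1098]
tcp_rot: [[-1.0, -0.003, 0.002], [-0.003, 0.985, 0.172], [-0.003, 0.172, -0.985]]
wrist_force: [-0.7, 0.3, -3.1]
gripper_width: 0.0171
grasp_force: 29.9
t: 36.62
position: [0.5165, -0.0436, 0.1053]
tcp_rot: [[-1.0, 0.003, -0.001], [0.001, 0.557, 0.831], [0.003, 0.831, -0.557]]
wrist_force: [-0.2, 0.4, -2.4]
gripper_width: 0.0171
grasp_force: 29.9
[ 0.5165 -0.0378  0.1014]
side 25 y@.52 0.2586 slope -0.06 z [0.068  0.0793] x 0.483057630258278 0.5065587059790261 y 0.253856430230127 0.2677073690260591
side 42 y@.52 -0.0401 slope 0.02 z [0.0961 0.1091] x 0.4755672639570652 0.5052276801398163 y -0.04626358465316049 -0.033262011747668456
  blue side 127 [0.6775 0.2241 0.0507] [0.6973 0.3092 0.0956]
  blue side 393 [ 0.5776 -0.0606  0.0732] [0.6523 0.0814 0.146 ]
  blue side 75 [ 0.6653 -0.0615  0.1298] [ 0.686  -0.0174  0.1475]
  blue side 84 [ 0.6418 -0.0619  0.0601] [ 0.6798 -0.0535  0.0912]
```

```bash
python3 -m handwheel '[[[0,-0.17,0.11],[0,0,0]],[[0,-0.17,0.11],[0,0,0]],[[0,-0.17,0.11],[0,0,0]],[[0,-0.15,0.11],[0,0,0]],[[0,0,0],[0,0,0]]]'
python3 -m handwheel '[[[0,0,0],[0,0,0]],[[0,0,0],[0,0,0]],[[0,0,0],[0,0,0]],[[0,0,-2],[0,0,0]],[[0,0,-3],[0,0,0]]]' 5
python3 -m handwheel '[[[0,0,-5],[0,0,0]],[[0,0,-3],[10.4,0,0]],[[0,0,0],[10.4,0,0]],[[0,0,0],[10.4,0,0]],[[0,0,0],[10.4,0,0]]]' >/dev/null
python3 -m handwheel '[[[0,0,0],[10.4,0,0]],[[0,0,0],[10.4,0,0]],[[0,0,0],[10.4,0,0]],[[0,0,0],[10.4,0,0]],[[0,0,0],[8,0,0]]]'
python3 - <<'E'
from hand import *
p,W=handles(); handles(("wrist",),-.1,.03); go([.517,-.036,.092],36)
E
```

```text
t: 37.3
position: [0.5167, -0.041, 0.0995]
tcp_rot: [[-1.0, -0.001, -0.002], [-0.002, 0.559, 0.829], [0.0, 0.829, -0.559]]
wrist_force: [-1.0, 0.6, -1.5]
gripper_width: 0.0173
grasp_force: 29.9
t: 37.92
position: [0.5166, -0.0835, 0.128]
tcp_rot: [[-1.0, -0.0, -0.002], [-0.002, 0.559, 0.829], [0.001, 0.829, -0.559]]
wrist_force: [0.6, 1.1, -0.6]
gripper_width: 0.0501
grasp_force: 0.0
t: 39.17
position: [0.5174, -0.1491, 0.1737]
tcp_rot: [[-1.0, 0.001, 0.003], [-0.001, 0.814, -0.58], [-0.003, -0.58, -0.814]]
wrist_force: [-1.1, -0.7, -0.7]
gripper_width: 0.05
grasp_force: 0.0
scene 28 y@.52 -0.0271 slope 0.01 z [0.0971 0.1078] x 0.48199308222913023 0.5166640857808307 y -0.035107529380965855 -0.02088527215124273
scene 19 y@.52 0.2692 slope 0.03 z [0.0804 0.0873] x 0.5055048355717059 0.5552273625613212 y 0.265657678089581 0.2719202407692212
scene 44 y@.52 0.1080 slope 0.08 z [0.0784 0.0853] x 0.5107825510307985 0.5595603673758125 y 0.10191469258716145 0.11642603121556819
  blue scene 96 [ 0.5663 -0.0489  0.1303] [ 0.6006 -0.0116  0.1403]
  blue scene 602 [0.5801 0.077  0.0806] [0.6871 0
[... 568 characters left out ...]
12104224652 -0.024725660601779453
  blue side 238 [0.5692 0.2211 0.0521] [0.6121 0.3094 0.0941]
  blue side 232 [0.6519 0.0768 0.0658] [0.698  0.1557 0.0978]
  blue side 550 [ 0.581  -0.0584  0.0573] [ 0.6821 -0.0184  0.1365]
  blue side 120 [ 0.642  -0.0597  0.0519] [ 0.6889 -0.052   0.0886]
wrist 2235 y@.52 -0.0353 slope -0.02 z [0.0931 0.101 ] x 0.4750873301579885 0.5377560881139052 y -0.0392523770275394 -0.02863487519803853
wrist 130 y@.52 -0.0203 slope -0.40 z [0.0967 0.1012] x 0.553101629839575 0.5599771955436798 y -0.03895261644417004 -0.03235311941658197
  blue wrist 578 [ 0.5605 -0.0408  0.097 ] [ 0.5659 -0.0336  0.1222]
shift [-0.0707 13.753  -0.232 ]
turn [ 0.8851 -0.0038  0.2533]
```

```bash
python3 -m handwheel '[[[0,0,-5.5],[0,0,0]],[[0,2,-4.5],[0.5,0,0]],[[0,4.3,0],[0,0,0]],[[0,4.5,0],[0,0,0]],[[0,3.2,0],[0,0,0]]]' 5 >/dev/null
python3 -m handwheel '[[[0,0,2.5],[0,0,0]],[[0,0,3],[0,0,0]],[[0,0,2],[0,0,0]],[[0,0,1.6],[0,0,0]],[[0,0,0.4],[0,0,0]]]'
python3 -m handwheel '[[[0,0,0],[0,0,0]],[[0,0,0],[0,0,0]],[[0,0,0],[0,0,0]],[[0,0,0],[0,0,0]],[[0,0,0],[0,0,0]]]' 0.5
python3 -c "
from h import *; s=robot.read_state(); print(s['position']+.003*s['tcp_rot'][:,2])"
```

```text
t: 40.58
position: [0.5168, -0.0345, 0.095]
tcp_rot: [[-1.0, 0.001, -0.001], [0.001, 0.813, -0.583], [0.001, -0.583, -0.813]]
wrist_force: [-0.8, -1.2, 0.8]
gripper_width: 0.05
grasp_force: 0.0
t: 41.2
position: [0.5169, -0.0327, 0.0952]
tcp_rot: [[-1.0, -0.002, 0.001], [-0.002, 0.812, -0.583], [-0.0, -0.583, -0.812]]
wrist_force: [-0.6, 1.6, -0.2]
gripper_width: 0.0171
grasp_force: 30.0
[ 0.5169 -0.0345  0.0927]
```

```bash
python3 -m handwheel '[[[0,-0.29,-0.41],[0,0,0]],[[0,-0.27,-0.21],[-10.6,0,0]],[[0,-0.17,-0.12],[-10.6,0,0]],[[0,-0.1,0],[-10.6,0,0]],[[0,-0.09,0.15],[-10.6,0,0]]]'
python3 -m handwheel '[[[0,-0.13,0.29],[-10.6,0,0]],[[0,-0.23,0.41],[-10.6,0,0]],[[0,-0.35,0.45],[-10.6,0,0]],[[0,-0.52,0.49],[-10.6,0,0]],[[0,0,0],[-4,0,0]]]' >/dev/null
python3 -m handwheel '[[[0,-0.16,0.12],[0,0,0]],[[0,-0.16,0.12],[0,0,0]],[[0,-0.16,0.12],[0,0,0]],[[0,0,0],[0,0,0]],[[0,0,0],[0,0,0]]]'
python3 -c "
from h import *; s=robot.read_state(); print(s['position']+.003*s['tcp_rot'][:,2])"
```

```text
t: 41.82
position: [0.5173, -0.0372, 0.1055]
tcp_rot: [[-1.0, -0.003, 0.003], [-0.003, 0.993, 0.122], [-0.003, 0.122, -0.993]]
wrist_force: [-0.6, -0.1, -2.0]
gripper_width: 0.0173
grasp_force: 30.0
t: 43.08
position: [0.5169, -0.0405, 0.0782]
tcp_rot: [[-1.0, -0.002, -0.002], [-0.002, 0.601, 0.799], [-0.001, 0.799, -0.601]]
wrist_force: [1.5, 0.4, -0.7]
gripper_width: 0.0174
grasp_force: 30.0
[ 0.5169 -0.0381  0.0764]
```

```bash
python3 -m handwheel '[[[0,-0.14,0.11],[0,0,0]],[[0,-0.14,0.11],[0,0,0]],[[0,0,0],[0,0,0]],[[0,0,0],[0,0,0]],[[0,0,0],[0,0,0]]]'
python3 -m handwheel '[[[0,0,0],[0,0,0]],[[0,0,0],[0,0,0]],[[0,0,0],[0,0,0]],[[0,0,-2],[0,0,0]],[[0,0,-4],[0,0,0]]]' 5
python3 -m handwheel '[[[0,0,-5],[0,0,0]],[[0,0,-4],[10.4,0,0]],[[0,0,0],[10.4,0,0]],[[0,0,0],[10.4,0,0]],[[0,0,0],[10.4,0,0]]]' >/dev/null
python3 - <<'E'
from hand import *
p,W=handles(); st(); cv2.imwrite("pics/side5.png",cv2.resize(p[100:280,200:420],None,fx=3,fy=3))
E
```

```text
t: 43.7
position: [0.5168, -0.0407, 0.0744]
tcp_rot: [[-1.0, -0.001, -0.001], [-0.002, 0.6, 0.8], [0.0, 0.8, -0.6]]
wrist_force: [1.6, 0.4, 1.9]
gripper_width: 0.017
grasp_force: 30.0
t: 44.32
position: [0.5159, -0.0881, 0.11]
tcp_rot: [[-1.0, 0.001, -0.005], [-0.003, 0.599, 0.801], [0.003, 0.801, -0.599]]
wrist_force: [0.4, -0.7, 0.1]
gripper_width: 0.0496
grasp_force: 0.0
scene 17 y@.52 0.2700 slope -0.01 z [0.0782 0.0891] x 0.5051856531367741 0.5598068553689044 y 0.2668226078269368 0.2724996774462324
scene 39 y@.52 0.1080 slope 0.07 z [0.0767 0.0873] x 0.5097723084090084 0.5588817339912027 y 0.10186044888198034 0.11629587881609525
  blue scene 603 [0.5806 0.0769 0.0818] [0.687  0.1542 0.1012]
  blue scene 436 [0.5793 0.2274 0.0504] [0.66   0.3072 0.0954]
  blue scene 168 [0.6945 0.2264 0.0547] [0.7016 0.3064 0.0945]
  blue scene 134 [0.6928 0.0847 0.0528] [0.7034 0.1621 0.0864]
side 95 y@.52 0.2599 slope 0.05 z [0.068 0.082] x 0.4832530429554657 0.5594771116585033 y 0.2506931450823387 0.2771682963656577
side 109 y@.52 0.1024 slope 0.10 z [0.0681 0.0827] x 0.48293005303256786 0.5589797825099164 y 0.09103391665414892 0.117631095291538
side 102 y@.52 -0.0436 slope 0.02 z [0.0692 0.0829] x 0.4752654906226716 0.5433215235217959 y -0.05118099078995211 -0.032956352866415135
  blue side 781 [0.5712 0.2207 0.0511] [0.6957 0.3096 0.0939]
  blue side 194 [0.5676 0.1042 0.0617] [0.6524 0.1559 0.0981]
  blue side 174 [ 0.6432 -0.0813  0.0513] [ 0.6893 -0.0259  0.0936]
45.05 [ 0.5168 -0.1574  0.1663] [[-0.9999724634249955, -0.007353004708104469, 0.0010028526853935343], [-0.007008817329527589, 0.980172362353369, 0.19802276777748834], [-0.0024390308295143153, 0.1980102860974105, -0.980196907630418]] F [-0.1195 -0.0103  0.6517] w 0.04999918545159289 0.0 q [-0.5425  0.308   1.6352  0.1772  1.3055 -2.1763]
```

View pics/side5.png

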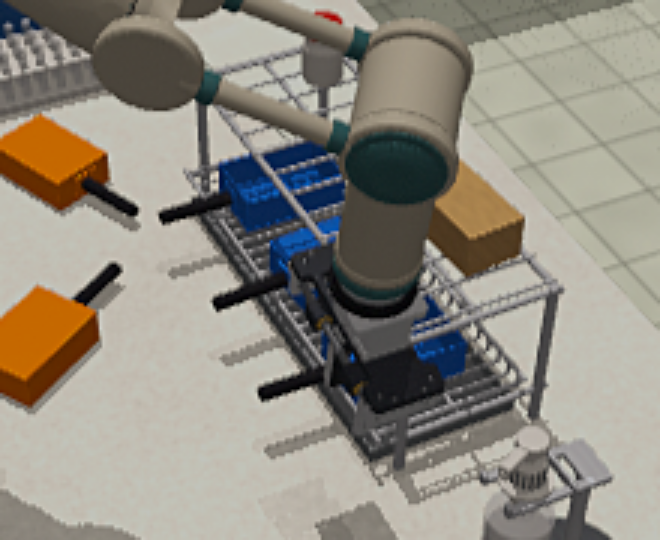

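Tray A looks flat, with its handle axis at 0.073 (the arm hides part of the tray; I check again below). Now the middle tray B: approach at -35°, ending towards +y where there is more room.

```bash
python3 -m handwheel '[[[0,3,-3],[-8,0,0]],[[0,3,-3],[-8,0,0]],[[0,3,-2],[-7.6,0,0]],[[0,4,0],[0,0,0]],[[0,4,0],[0,0,0]]]' 6
python3 - <<'E'
from h import *
go(np.array([.518,.1055,.0735])+.10*np.array([0,-.574,.819]),-35)
E
```

```text
t: 45.68
position: [0.5172, -0.0375, 0.315]
tcp_rot: [[-1.0, 0.002, -0.001], [0.001, 0.816, 0.578], [0.002, 0.578, -0.816]]
wrist_force: [-0.4, 0.2, 0.4]
gripper_width: 0.0599
grasp_force: 0.0
shift [-0.1087 -2.242  17.6725]
turn [ 0.3208 -0.0826 -0.0971]
```

```bash
python3 -m handwheel '[[[0,-0.45,3.5],[0,0,0]],[[0,-0.45,3.5],[0,0,0]],[[0,-0.45,3.5],[0,0,0]],[[0,-0.45,3.5],[0,0,0]],[[-0.1,-0.45,3.5],[0,0,0]]]' 5 >/dev/null
python3 -m handwheel '[[[0,0,0],[0,0,0]],[[0,0,0],[0,0,0]],[[0,0,0],[0,0,0]],[[0,0,0],[0,0,0]],[[0,0,0],[0,0,0]]]'
python3 - <<'E'
from hand import *
handles(("wrist",),.05,.17); handles(("scene",));go([.518,.1055,.0735],-35)
E
```

```text
t: 46.92
position: [0.5179, 0.0456, 0.1598]
tcp_rot: [[-1.0, -0.002, -0.0], [-0.001, 0.818, 0.575], [-0.001, 0.575, -0.818]]
wrist_force: [-0.4, 1.3, -0.1]
gripper_width: 0.05
grasp_force: 0.0
wrist 1682 y@.52 0.1048 slope 0.09 z [0.0717 0.0812] x 0.48367528730908554 0.5599903915256678 y 0.09679402026589673 0.11794400306654551
  blue wrist 2170 [0.5689 0.2251 0.053 ] [0.6152 0.3077 0.094 ]
  blue wrist 3173 [0.5691 0.0722 0.0547] [0.5955 0.1492 0.0947]
  blue wrist 875 [ 0.5649 -0.0705  0.0519] [ 0.6119 -0.0598  0.0941]
  blue wrist 3276 [0.6175 0.0758 0.0587] [0.6672 0.1554 0.0949]
scene 18 y@.52 0.2695 slope 0.03 z [0.0771 0.0862] x 0.5047457837176494 0.5571717919485734 y 0.266816373861097 0.27251828706043046
scene 40 y@.52 0.1086 slope 0.05 z [0.0762 0.0872] x 0.5068212883627566 0.559375219794357 y 0.1026118305989 0.11629872935477985
  blue scene 606 [0.5821 0.0767 0.0807] [0.6863 0.1542 0.1016]
  blue scene 436 [0.5784 0.228  0.0508] [0.6587 0.3073 0.0952]
  blue scene 168 [0.6943 0.2269 0.0532] [0.7018 0.3059 0.0936]
  blue scene 136 [0.6937 0.0849 0.0533] [0.7034 0.1622 0.0876]
shift [-0.0381 -0.0656 10.1784]
turn [ 0.1032 -0.0451  0.0843]
```

```bash
python3 -m handwheel '[[[0,0,2],[0,0,0]],[[0,0,3],[0,0,0]],[[0,0,3],[0,0,0]],[[0,0,1.6],[0,0,0]],[[0,0,0.6],[0,0,0]]]' 5 >/dev/null
python3 -m handwheel '[[[0,0,0],[0,0,0]],[[0,0,0],[0,0,0]],[[0,0,0],[0,0,0]],[[0,0,0],[0,0,0]],[[0,0,0],[0,0,0]]]' 0.5
python3 -c "
from h import *; s=robot.read_state(); print(s['position']+.003*s['tcp_rot'][:,2])"
```

```text
t: 48.28
position: [0.5178, 0.1046, 0.0764]
tcp_rot: [[-1.0, -0.001, -0.001], [-0.002, 0.818, 0.576], [-0.0, 0.576, -0.818]]
wrist_force: [-0.2, 0.8, 2.7]
gripper_width: 0.0176
grasp_force: 29.6
[0.5178 0.1064 0.0739]
```

```bash
python3 -m handwheel '[[[0,0.3,-0.45],[0,0,0]],[[0,0.5,-0.54],[10.6,0,0]],[[0,0.35,-0.54],[10.6,0,0]],[[0,0.22,-0.48],[10.6,0,0]],[[0,0.12,-0.37],[10.6,0,0]]]'
python3 -m handwheel '[[[0,0.07,-0.23],[10.6,0,0]],[[0,0.08,-0.08],[10.6,0,0]],[[0,0.13,0.03],[10.6,0,0]],[[0,0.24,0.14],[10.6,0,0]],[[0,0,0],[5,0,0]]]'
python3 -m handwheel '[[[0,0.16,0.12],[0,0,0]],[[0,0.16,0.12],[0,0,0]],[[0,0.16,0.12],[0,0,0]],[[0,0,0],[0,0,0]],[[0,0,0],[0,0,0]]]'
python3 -c "
from h import *; s=robot.read_state(); print(s['position']+.003*s['tcp_rot'][:,2])"
```

```text
t: 48.9
position: [0.5182, 0.1083, 0.1057]
tcp_rot: [[-1.0, -0.0, 0.004], [-0.001, 0.991, -0.132], [-0.004, -0.132, -0.991]]
wrist_force: [-1.4, 0.7, -1.6]
gripper_width: 0.0175
grasp_force: 29.5
t: 49.52
position: [0.5175, 0.1142, 0.1016]
tcp_rot: [[-1.0, -0.004, 0.003], [-0.005, 0.575, -0.818], [0.001, -0.818, -0.575]]
wrist_force: [0.4, -0.1, -0.8]
gripper_width: 0.0173
grasp_force: 29.9
t: 50.15
position: [0.5175, 0.1117, 0.0978]
tcp_rot: [[-1.0, 0.0, 0.001], [-0.001, 0.579, -0.816], [-0.001, -0.816, -0.579]]
wrist_force: [-1.1, 0.7, 1.5]
gripper_width: 0.0174
grasp_force: 29.9
[0.5175 0.1092 0.0961]
```

```bash
python3 -m handwheel '[[[0,0.13,0.1],[0,0,0]],[[0,0.13,0.1],[0,0,0]],[[0,0,0],[0,0,0]],[[0,0,0],[0,0,0]],[[0,0,0],[0,0,0]]]'
python3 -m handwheel '[[[0,0,0],[0,0,0]],[[0,0,0],[0,0,0]],[[0,0,0],[0,0,0]],[[0,0,-2],[0,0,0]],[[0,0,-3],[0,0,0]]]' 5 |grep -E "width|force"
python3 -m handwheel '[[[0,0,-4],[0,0,0]],[[0,0,-4],[-10.4,0,0]],[[0,0,0],[-10.4,0,0]],[[0,0,0],[-10.4,0,0]],[[0,0,0],[-10.4,0,0]]]' >/dev/null
python3 -m handwheel '[[[0,0,0],[-10.4,0,0]],[[0,0,0],[-10.4,0,0]],[[0,0,0],[-10.4,0,0]],[[0,0,0],[-10.4,0,0]],[[0,0,0],[-9,0,0]]]' >/dev/null
python3 - <<'E'
from hand import *
handles(); handles(("wrist",),.05,.18); go([.5175,.109,.0925],-38)
E
```

```text
t: 50.78
position: [0.5173, 0.1117, 0.0947]
tcp_rot: [[-1.0, -0.001, 0.001], [-0.002, 0.577, -0.817], [0.0, -0.817, -0.577]]
wrist_force: [-1.9, 1.8, 5.5]
gripper_width: 0.017
grasp_force: 30.0
wrist_force: [-0.3, 0.3, 0.1]
gripper_width: 0.0502
grasp_force: 0.0
scene 17 y@.52 0.1081 slope 0.01 z [0.0977 0.1075] x 0.4888535834110139 0.5145668132956266 y 0.10194206737269275 0.11335934055692673
scene 19 y@.52 0.2693 slope 0.02 z [0.0806 0.0894] x 0.5076341769242326 0.5570665167434912 y 0.26563865424364635 0.2726310155308898
scene 20 y@.52 0.1096 slope -0.10 z [0.0984 0.1044] x 0.5269262645859748 0.5500467693462103 y 0.10232569842494715 0.11397314498270317
  blue scene 419 [0.5811 0.0867 0.0531] [0.6997 0.1254 0.1408]
  blue scene 432 [0.5794 0.2275 0.0509] [0.6588 0.3074 0.0953]
  blue scene 170 [0.6934 0.2269 0.0545] [0.7014 0.3064 0.0938]
  blue scene 71 [0.6944 0.0864 0.0522] [0.7019 0.1274 0.0861]
side 64 y@.52 0.2590 slope -0.04 z [0.067  0.0811] x 0.4832698227368892 0.5420210007036755 y 0.2512963106817399 0.269037264808157
side 116 y@.52 0.1013 slope 0.01 z [0.0876 0.1026] x 0.48
[... 297 characters left out ...]
52 -0.0235  0.0537] [0.6883 0.0074 0.0912]
  blue side 589 [ 0.5616 -0.0813  0.051 ] [0.6371 0.006  0.0946]
  blue side 247 [ 0.6296 -0.083   0.0514] [ 0.6889 -0.0281  0.0943]
wrist 3396 y@.52 0.1109 slope 0.07 z [0.0942 0.1014] x 0.4830968884003066 0.5356024600654606 y 0.09920248448296339 0.11678991737783416
wrist 295 y@.52 0.1030 slope 0.18 z [0.0985 0.1016] x 0.5493654440136663 0.5599772096324316 y 0.1059119705437713 0.11342900567055299
  blue wrist 2669 [0.5689 0.2309 0.0527] [0.6126 0.3075 0.0942]
  blue wrist 3282 [0.6156 0.2257 0.0523] [0.6945 0.3077 0.0937]
  blue wrist 314 [0.5688 0.1067 0.0996] [0.5736 0.1135 0.1105]
shift [ -0.0833 -13.0843  -0.8445]
turn [-0.573  -0.1111 -0.2549]
```

```bash
python3 -m handwheel '[[[0,0,-5.5],[0,0,0]],[[0,-2,-4.5],[-0.5,0,0]],[[0,-4,0],[0,0,0]],[[-0.1,-4.2,0],[0,0,0]],[[0,-3,0],[0,0,0]]]' 5 >/dev/null
python3 -m handwheel '[[[0,0,2.5],[0,0,0]],[[0,0,3],[0,0,0]],[[0,0,2],[0,0,0]],[[0,0,1.3],[0,0,0]],[[0,0,0.4],[0,0,0]]]'
python3 -m handwheel '[[[0,0,0],[0,0,0]],[[0,0,0],[0,0,0]],[[0,0,0],[0,0,0]],[[0,0,0],[0,0,0]],[[0,0,0],[0,0,0]]]' 0.5
python3 -c "
from h import *; s=robot.read_state(); print(s['position']+.003*s['tcp_rot'][:,2])"
```

```text
t: 54.05
position: [0.5185, 0.1109, 0.0947]
tcp_rot: [[-1.0, -0.003, -0.003], [-0.004, 0.789, 0.615], [0.0, 0.615, -0.789]]
wrist_force: [-0.4, 0.5, 0.3]
gripper_width: 0.0497
grasp_force: 0.0
t: 54.68
position: [0.5186, 0.1093, 0.0947]
tcp_rot: [[-1.0, -0.001, -0.001], [-0.001, 0.788, 0.616], [0.0, 0.616, -0.788]]
wrist_force: [0.6, -0.7, -0.0]
gripper_width: 0.0171
grasp_force: 29.9
[0.5186 0.1112 0.0923]
```

```bash
python3 -m handwheel '[[[0,0.32,-0.42],[0,0,0]],[[0,0.21,-0.26],[10.6,0,0]],[[0,0.09,-0.16],[10.6,0,0]],[[0,0,-0.02],[10.6,0,0]],[[0,-0.02,0.15],[10.6,0,0]]]'
python3 -m handwheel '[[[0,0.01,0.30],[10.6,0,0]],[[0,0.10,0.45],[10.6,0,0]],[[0,0.22,0.51],[10.6,0,0]],[[0,0.39,0.58],[10.6,0,0]],[[0,0,0],[3,0,0]]]'
python3 -m handwheel '[[[0,0.15,0.13],[0,0,0]],[[0,0.15,0.13],[0,0,0]],[[0,0.15,0.13],[0,0,0]],[[0,0,0],[0,0,0]],[[0,0,0],[0,0,0]]]'
python3 -c "
from h import *; s=robot.read_state(); print(s['position']+.003*s['tcp_rot'][:,2])"
```

```text
t: 55.3
position: [0.5185, 0.1097, 0.1053]
tcp_rot: [[-1.0, -0.0, 0.002], [-0.0, 0.997, -0.082], [-0.002, -0.082, -0.997]]
wrist_force: [-1.0, -0.0, -2.6]
gripper_width: 0.0171
grasp_force: 29.9
t: 55.92
position: [0.5173, 0.1105, 0.0812]
tcp_rot: [[-1.0, -0.007, -0.001], [-0.004, 0.644, -0.765], [0.005, -0.765, -0.644]]
wrist_force: [-1.0, -0.2, -0.9]
gripper_width: 0.0173
grasp_force: 29.9
t: 56.55
position: [0.5186, 0.1084, 0.0782]
tcp_rot: [[-1.0, -0.0, 0.001], [-0.001, 0.646, -0.763], [-0.0, -0.763, -0.646]]
wrist_force: [1.0, -0.3, -0.1]
gripper_width: 0.0171
grasp_force: 29.9
[0.5186 0.1061 0.0763]
```

Release, then back out along the tool and up, clear of everything.

```bash
python3 -m handwheel '[[[0,0.13,0.11],[0,0,0]],[[0,0.13,0.11],[0,0,0]],[[0,0,0],[0,0,0]],[[0,0,0],[0,0,0]],[[0,0,0],[0,0,0]]]'
python3 -m handwheel '[[[0,0,0],[0,0,0]],[[0,0,0],[0,0,0]],[[0,0,0],[0,0,0]],[[0,0,-2],[0,0,0]],[[0,0,-4],[0,0,0]]]' 5 |grep -E "width|force"
python3 -m handwheel '[[[0,0,-5],[0,0,0]],[[0,0,-5],[-10.4,0,0]],[[0,0,-5],[-10.4,0,0]],[[3,0,-5],[-10.4,0,0]],[[5,0,-4],[-10.4,0,0]]]' >/dev/null
python3 -m handwheel '[[[5,0,0],[0,0,0]],[[5,0,0],[0,0,0]],[[2,0,0],[0,0,0]],[[0,0,0],[0,0,0]],[[0,0,0],[0,0,0]]]' 
python3 - <<'E'
from hand import *
p,W=handles(); st()
F=W.reshape(-1,3); B=F[(abs(F[:,0]-.6)<.045)&(abs(F[:,1]+.31)<.03)]
q=B[(B[:,2]>.18)&(B[:,2]<.24)&(B[:,0]<.595)]; print("spout z",len(q),q.mean(0),q.max(0))
cv2.imwrite("pics/side6.png",cv2.resize(p[90:310,200:440],None,fx=2.7,fy=2.7))
E
```

```text
t: 57.18
position: [0.5183, 0.1087, 0.0745]
tcp_rot: [[-1.0, -0.001, 0.001], [-0.002, 0.645, -0.764], [0.001, -0.764, -0.645]]
wrist_force: [-0.9, 0.3, 0.4]
gripper_width: 0.0166
grasp_force: 29.9
wrist_force: [0.2, 0.1, -0.3]
gripper_width: 0.0499
grasp_force: 0.0
t: 59.05
position: [0.3209, 0.2994, 0.2969]
tcp_rot: [[-1.0, -0.001, 0.001], [-0.002, 0.99, -0.143], [-0.001, -0.143, -0.99]]
wrist_force: [0.2, -0.2, -0.0]
gripper_width: 0.0498
grasp_force: 0.0
scene 18 y@.52 0.2696 slope 0.00 z [0.077  0.0871] x 0.4991154259837937 0.5596273138074153 y 0.26645163594634075 0.27196852200067795
scene 43 y@.52 0.1071 slope -0.01 z [0.0783 0.0874] x 0.510785013224131 0.5592799970016055 y 0.10075937080092638 0.11361974115301492
  blue scene 440 [0.5793 0.2271 0.0508] [0.6588 0.3075 0.0978]
  blue scene 496 [0.5837 0.0658 0.0511] [0.6707 0.1475 0.0961]
  blue scene 168 [0.6941 0.2269 0.0544] [0.7015 0.3065 0.0939]
  blue scene 130 [0.6947 0.069  0.0528] [0.7009 0.1469 0.0855]
side 96 y@.52 0.2605 slope 0.02 z [0.068  0.0814] x 0.48216977109030046 0.5591597372339048 y 0.24988553172846378 0.27270
[... 307 characters left out ...]
.2199 0.051 ] [0.6956 0.31   0.0932]
  blue side 939 [0.5697 0.0609 0.051 ] [0.6957 0.1492 0.094 ]
  blue side 154 [ 0.6446 -0.021   0.0533] [0.6888 0.0065 0.092 ]
  blue side 591 [ 0.5612 -0.0815  0.0507] [0.6373 0.005  0.0936]
  blue side 244 [ 0.6302 -0.081   0.051 ] [ 0.6883 -0.0279  0.0936]
59.15 [0.3209 0.2993 0.2967] [[-0.9999996224755601, -0.0008585954669449663, -0.0001336508929959824], [-0.0008306769234602029, 0.9897321910987033, -0.14293180149570742], [0.0002549991880137065, -0.14293163651474652, -0.9897325306660535]] F [0.6395 0.8786 0.3134] w 0.050390239855480225 0.0 q [ 0.6851  0.0929  1.579  -0.1108  1.561  -0.8804]
spout z 45 [ 0.5839 -0.3213  0.2054] [ 0.5944 -0.3108  0.2121]
```

View pics/side6.png

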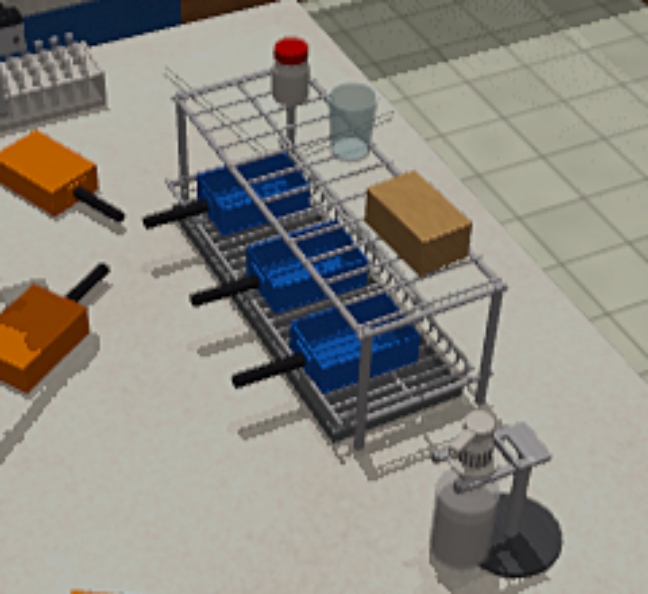

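All three trays stand open side up at (250,195), (305,265) and (355,345), rims level at about 0.094. The bottle hangs with its pump up, and the jar, beaker and carton are in place. Handing in.

```bash
python3 -c "
from workcell import robot
print(robot.finish_job())"
```

```text
the job is handed in; nothing more can be done
None
```

The job is handed in: the bottle hangs on the hook and was primed to the pump's stop, all three trays stand open side up under the shelf, and the jar, carton and beaker still stand where they were; the hand-in call returned no verdict.

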